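# Clamp the long lens block in the blocker

## Task

Take the long red lens block out of the white rack by its ends, set it down on the black rubber mat and let go, then take it again by its long sides and stand it on the blocker's bed in the middle between the two jaws, its ends facing the jaws. Let go and turn the crank clockwise (seen from above) until it comes up against its stop, so that the sliding jaw pushes the block against the fixed jaw and clamps it, then press the round chrome button on the front panel fully in and let it come back. Leave the block upright and clamped, and do not disturb anything else on the counter.

Things in the scene. Friction and masses are not known exactly. Their poses are not given: they have to be found in the camera images.
- blocker: Grey lens blocker, fixed. Origin on the counter under the clamp bed; x points away from its sloped front panel (x -152 to -78 mm), y from sliding to fixed jaw, z up. Housing x -85 to 85, y -180 to 145, 42 mm high; bed 44 mm wide (x), top at z 50. A column 170 mm tall stands at x 0 to 85, y 85 to 145; the gear case under the crank is 80 mm square at y -178 to -100, top z 88.
- fixed_jaw (a point): Foot of the fixed steel jaw's face, at bed level (z 50 mm), middle of its width; at x 0, y 30 mm in the blocker's frame. Both jaws are 30 mm wide in x and 80 mm high over the counter (30 mm over the bed).
- jaw_plate_face (a point): Foot of the sliding jaw's sprung face plate, at bed level, middle of its width; it moves to the blocker's +y as the crank turns clockwise. At the start the gap between the two faces is 56 to 64 mm; the block takes 46 mm of it.
- jaw_plate (a joint): How far the sprung face plate of the sliding jaw is pushed back into the jaw, m: 0 with nothing clamped, 0.008 at most. Spring 1500 N/m. With the long block clamped and the crank at its stop it reads about 0.006.
- crank (a joint): Crank angle, rad; grows clockwise seen from above and closes the jaw 16 mm per turn; starts at 0 to 3.1, hard stop at 9.42 (one and a half turns from 0). It stays where it is left; turning takes about 1 N at the knob.
- crank_hub (a point): Point on the crank's vertical axis, 100 mm above the counter (top of the crank arm, hub top at 102 mm); at x 0, y -135 mm in the blocker's frame.
- crank_knob (a point): Centre of the crank's upright black knob, 19 mm diameter, 36 mm tall (101 to 137 mm above the counter), this point at 119 mm; it circles the hub at a radius of 45 mm and spins freely on its pin, so a gripper can hold it without turning. The arm under it tops out at 100 mm.
- chrome_button_top (a point): Centre of the top face of the round chrome push button, 28 mm diameter, in a black collar on the sloped front panel (tilted 0.4 rad from level towards the blocker's -x). Goes in along the panel's normal.
- chrome_button (a joint): Button travel, m: 0 out, 0.006 fully in; springs back; about 4 N to push fully in.
- rack: White plastic rack, fixed, 80 (x) by 130 mm (y), floor 6 mm thick, origin at the centre of its underside. Three open-ended channels along its x, at y -38, 0 and 38 mm, each 25 mm wide between walls 13 mm thick, 30 mm long (x -15 to 15) and up to z 32 mm. Which channel holds the long block differs.
- mat: Black rubber mat fixed to the counter, 110 x 110 mm, 3 mm thick, origin at the centre of its underside.
- long_block: Long red plastic lens block, 46 mm long (x), 22 wide (y), 28 tall, corners stepped (end faces 14 mm wide, long side faces 40 mm long), white line and black dot on top, about 45 g. Origin at the centre of its underside, z up. Starts upright in a channel of the rack, its ends 8 mm out of the walls at each end, its top 2 mm above the walls.
- round_block1: Round red lens block, 22 mm diameter, 28 mm tall, in the rack; origin under its centre. Leave alone.
- round_block2: The same; leave alone.
- marker_holder: Steel block 50 x 100 x 45 mm with three pens standing in it to 110 mm high; origin under its centre. Leave alone.
- cradle: Clear acrylic frame tracer cradle with a blue spectacle frame in it, 100 x 170 mm, 58 mm high; origin under its centre. Leave alone.
- lens_tray: Blue open tray 120 x 170 x 35 mm with two lenses; origin under its centre. Leave alone.
- screwdriver: Small screwdriver, 150 mm long, lying. Leave alone.
- spray_bottle: White bottle with a blue label, 48 mm diameter, 120 mm tall; origin under its centre. Leave alone.
- lens_case: Grey spectacle case, 60 x 150 x 35 mm; origin under its centre. Leave alone.
Things that resemble listed ones, but are neither listed nor needed, are in the scene too. There is more than one size of the mat; the one meant has the size given above. Leave any yellow look-alike of the long_block alone.

How it is judged:
By the outcome, as a careful person would: the job done as asked, in the order asked, and still so for the second after the job is handed in, with the robot touching nothing.
It also fails if it takes over 72 s, if anything falls off the work surface, if the arm or the gripper's body presses on something with over 40 N, if the wrist force passes 120 N, or if a joint passes its speed limit or range.

## Robot

A 7-joint arm with a two-finger parallel gripper is mounted at the origin on the work surface. World frame = base frame: x ahead of the robot, y to its left, z up, the work surface at z = 0. Lengths are in m, angles in rad, forces in N, time in s.
With the tool pointing down it reaches from about 0.4 to 0.85 m from the base axis. Payload 10.4 kg.
Tool frame: the origin (TCP) lies at the very end of the fingers, on their centre line; the grasp point (between the pads) lies manip.grasp_offset behind it (manip.grasp_offset is the distance from the TCP to the grasp point, in m); z points along the fingers, x is the direction in which the jaws open and shut, and the axes are right-handed (so a half turn about z gives the same grasp; the last joint's range is limited). The gripper opens to 85 mm and grips with 20 to 120 N. Pads are 22 mm wide; open, the fingers measure 114 mm over their backs; the gripper's body (76 mm by 85 mm) begins 54 mm behind the grasp point. The pads swing forward as they close: fully open they stand 13 mm farther back than shut.
Start: joints at [1.313, 0.332, -0.065, 1.46, 0.022, 1.35, -0.088], TCP at [0.145, -0.608, 0.231] pointing down, gripper open.
Joint ranges: [-2.6, 2.6], [-0.5, 2.12], [-1.47, 1.34], [0.16, 2.42], [-1.27, 4.41], [0.06, 2.06], [-2.6, 2.6]. Speed limits (rad/s): [2.22, 2.22, 2.79, 2.79, 3.14, 3.14, 3.14].

## Interface

Orientations are given as a unit quaternion [x, y, z, w].
In Python, from workcell import manip gives the robot as it stands.
- The arm moves only by the shell command python3 -m crank 'ROWS' [FORCE]. ROWS is JSON, a list that holds one entry, the list of rows, each a list of 7 numbers: the shift along the world's x, y, z in units of 60 mm (1.0 is 60 mm), then the turn, a rotation vector about the world's x, y, z in units of 5 degrees (1.0 is 5 degrees), then the finger opening in mm, from 0 to 85.4. A call has 1 to 8 rows; each row shifts and turns the commanded pose from where the row before left it; what a row does not reach is not made up. A row lasts 1/8 s, in which the tool goes at most 62.5 mm and 10.7 degrees, less where a joint would pass 70% of its speed; a pose out of reach is approached as far as the arm can. A call is refused whole if a number of a shift passes 1 or a number of a turn 1, either way. A call with a gripper value outside its range is refused whole. The fingers move at their own pace and stop on an object; FORCE is the grip in N (left out, the last holds). Time passes only in rows, so rows that do not move let the fingers close. It gives the time, the measured TCP pose, the force and the opening at its end, in the units of the state.
- manip.get_obs(): the state, without advancing time (a new reading comes with each control period).
- manip.camera(name): name is "scene" or "top" or "wrist"; returns (picture, depth): 400x640x3 uint8, blue, green, red; 400x640 float32, m along the optical axis (not along the pixel's ray), 0 where there is no reading.
- manip.get_calibration(name): a dict with "fx", "fy", "cx", "cy" (pixels), "rvec" (rotation vector, rad) and "tvec" (3), from world to camera coordinates, as OpenCV has them; the wrist camera has in their place "T_tool_cam" (4x4, takes a point from camera to tool coordinates, whose origin is the TCP and whose axes are the tool frame's). Camera axes: x right, y down, z forward; pixel columns grow to the right and rows downward; lengths in m; the calibration is good to about 2 mm. A picture is of the moment at which its call begins: read the wrist's pose just before it. get_calibration takes no time and is no camera call.
- manip.hand_in(): hands the job in, once; it reports no verdict.
The state is a dict: "clock": time; "joint_pos": joint angles; "joint_velocities": joint speeds; "tau": joint torques, N m; "position": TCP position; "ee_rot": TCP orientation; "ft_force": force on the tool from outside, world axes, zero at the start; "torque": the same for the moment, N m; "grip_width": opening from 0.0 (shut) to 1.0 (fully open).
Only numpy, scipy, OpenCV 4.12 (cv2) and the standard library are available. Lean on these libraries where they do the work, as an engineer would, in place of code of your own. Each camera call takes 0.05 s, during which the arm holds its last target.

## Working session

There is one attempt and no reset: what is moved stays moved. The work goes in short steps, Python scripts to look and compute and a shell command to move; the robot and the scene stay as the last step left them, time stands still between calls to the robot, and variables do not carry over. Pictures are saved under pics/ and viewed, and the job is handed in when it is done.

```bash
ls; mkdir -p pics; cat > h.py <<'E'
import numpy as np, cv2
from workcell import manip
from scipy.spatial.transform import Rotation as R
def cam(name):
    o=manip.get_obs(); c=manip.get_calibration(name); p,d=manip.camera(name)
    K=np.array([[c["fx"],0,c["cx"]],[0,c["fy"],c["cy"]],[0,0,1.]])
    if "rvec" in c:
        Rm=cv2.Rodrigues(np.array(c["rvec"],float))[0]; t=np.array(c["tvec"],float).ravel()
        Rwc=Rm.T; o_=-Rm.T@t
    else:
        T=np.array(c["T_tool_cam"]); Tt=np.eye(4); Tt[:3,:3]=R.from_quat(o["ee_rot"]).as_matrix(); Tt[:3,3]=o["position"]
        W=Tt@T; Rwc=W[:3,:3]; o_=W[:3,3]
    return p,d,K,Rwc,o_
def ray(K,Rwc,o,u,v,z):
    r=Rwc@np.linalg.inv(K)@np.array([u,v,1.]); return o+r*(z-o[2])/r[2]
def cloud(d,K,Rwc,o):
    v,u=np.indices(d.shape); P=np.stack([(u-K[0,2])/K[0,0]*d,(v-K[1,2])/K[1,1]*d,d],-1)
    return P@Rwc.T+o
def proj(K,Rwc,o,P):
    q=K@(Rwc.T@(np.asarray(P)-o)); return q[:2]/q[2]
E
python3 - <<'E'
from h import *
print(manip.get_obs(), manip.grasp_offset)
for n in ["scene","top","wrist"]:
    p,d,K,Rw,o=cam(n); cv2.imwrite(f"pics/{n}0.png",p); np.savez(f"{n}0.npz",p=p,d=d,K=K,Rw=Rw,o=o); print(n,K[0,0],o,Rw[:,2])
E
```

```text
pics
{'clock': 0.0, 'joint_pos': array([ 1.3134051 ,  0.33285883, -0.06467477,  1.460925  ,  0.02159208,
        1.34989053, -0.08851112]), 'joint_velocities': array([ 2.42970612e-04, -2.74284733e-05, -3.15438313e-04, -3.30165380e-03,
       -2.01865986e-04,  1.37492479e-03, -1.07568614e-04]), 'tau': array([ 5.35343970e-04, -6.25445938e+01,  4.95422271e-02, -3.91600156e+01,
        1.62740622e-02,  1.00633103e-02,  2.32782054e-05]), 'position': array([ 0.14529837, -0.6075011 ,  0.2305318 ]), 'ee_rot': array([ 7.85055323e-01, -6.19425265e-01, -5.63678205e-04, -4.03773342e-04]), 'ft_force': array([ 0.51761781, -0.57355816, -0.49308977]), 'torque': array([-0.00361307, -0.00768615, -0.0076795 ]), 'grip_width': 1.0020349497268535} 0.0187
scene 433.4295578181033 [1.2180053  0.69988835 0.79153059] [-0.58515997 -0.57026053 -0.57653338]
top 388.5440976644544 [0.36085319 0.00903947 1.40120556] [ 0.11143618  0.01209448 -0.99369799]
wrist 309.2423562727196 [ 0.21975689 -0.58973918  0.37393041] [-0.28680949 -0.06695862 -0.95564474]
```

View pics/scene0.png

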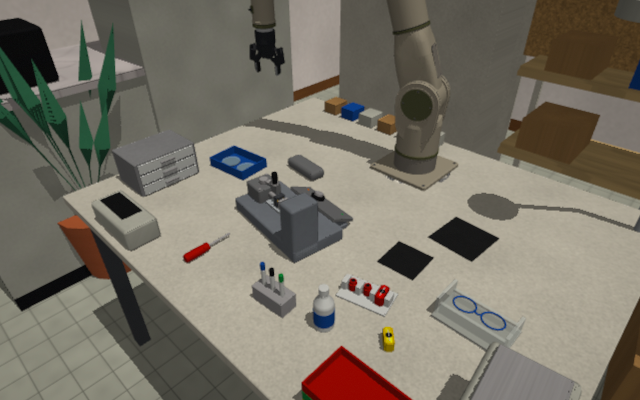

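View pics/top0.png

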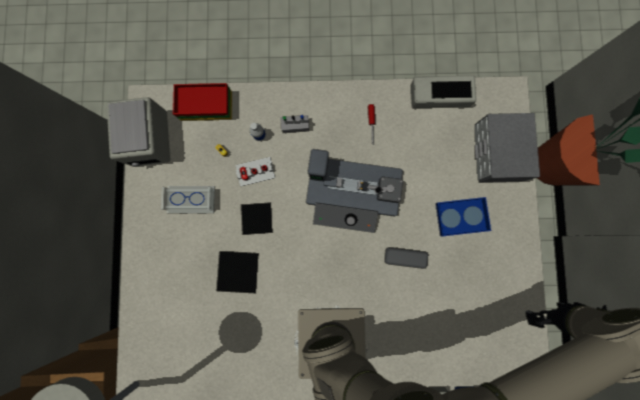

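View pics/wrist0.png

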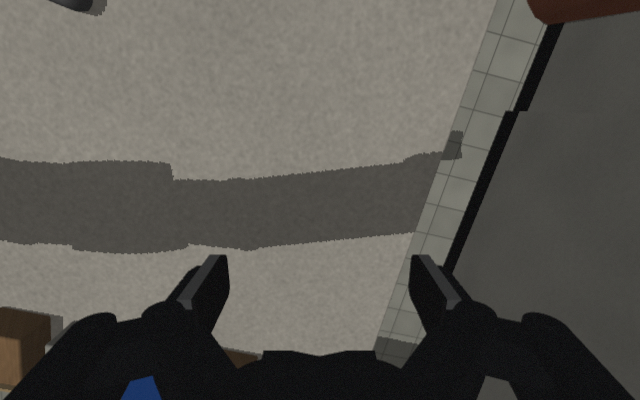

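```bash
python3 - <<'E'
from h import *
z=np.load("top0.npz");K,Rw,o=z["K"],z["Rw"],z["o"];p=z["p"]
cv2.imwrite("pics/top0z.png",cv2.resize(p[130:270,210:410],None,fx=4,fy=4,interpolation=cv2.INTER_CUBIC))
z2=np.load("scene0.npz");cv2.imwrite("pics/scene0z.png",cv2.resize(z2["p"][160:320,230:430],None,fx=3.7,fy=3.7,interpolation=cv2.INTER_CUBIC))
g=(p.max(2)<40).astype(np.uint8); g[:, :200]=0; 
for c in cv2.findContours(g,cv2.RETR_EXTERNAL,cv2.CHAIN_APPROX_NONE)[0]:
    if cv2.contourArea(c)<400: continue
    (r,s,a)=cv2.minAreaRect(c); 
    if r[0]>420 : continue
    b=cv2.boxPoints((r,s,a)); w=np.array([ray(K,Rw,o,*q,0.003) for q in b]); print("mat",r,s,w.mean(0),np.linalg.norm(w[1]-w[0]),np.linalg.norm(w[2]-w[1]),np.degrees(np.arctan2(*(w[1]-w[0])[[1,0]])))
P=cloud(z["d"],K,Rw,o)
print(P[185,355],P[218,257],P[165,318],P[300,400])
E
```

```text
mat (328.5137634277344, 336.0738525390625) (27.99593734741211, 50.25239181518555) [0.0219721  0.00826959 0.003     ] 0.1754935647070726 0.0940912983322382 -88.4743921750253
mat (237.0518341064453, 271.6969299316406) (37.92116165161133, 38.98347091674805) [0.24789594 0.32879559 0.003     ] 0.13635894219473865 0.13609614310031568 -3.0843008720191842
mat (256.3451843261719, 218.177001953125) (28.736207962036133, 28.60317039489746) [0.43657758 0.26023656 0.003     ] 0.10367545020442094 0.10366791319880644 -87.25634068390636
[ 0.54411889 -0.09492346  0.04701554] [0.43686285 0.25753142 0.00475419] [0.59401812 0.03153162 0.17351585] [ 1.39964233e-01 -2.45248459e-01 -1.17019891e-04]
```

View pics/top0z.png

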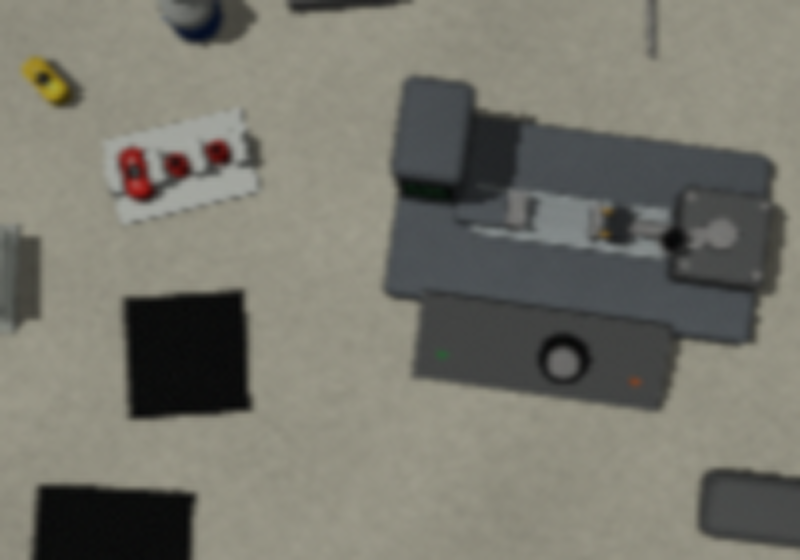

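View pics/scene0z.png

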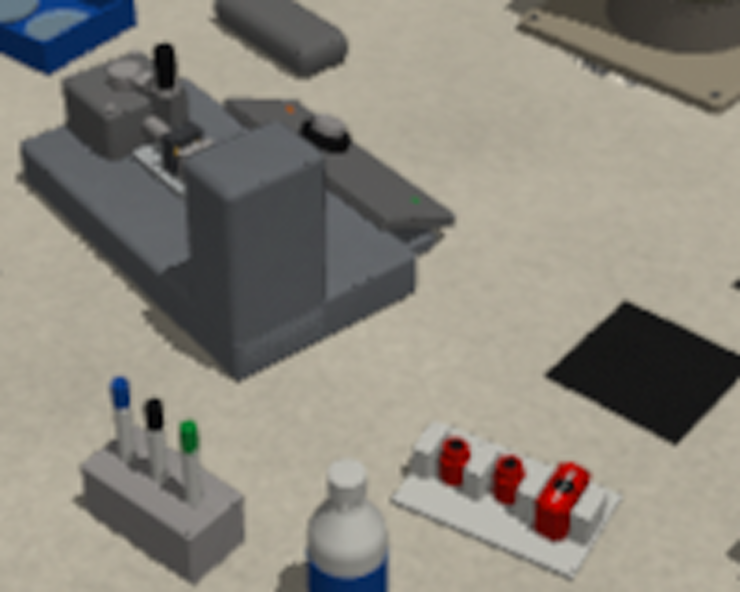

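```bash
python3 - <<'E'
from h import *
z=np.load("top0.npz");K,Rw,o=z["K"],z["Rw"],z["o"];p=z["p"]
f=lambda x,y,h:ray(K,Rw,o,210+x/4-.4,130+y/4-.4,h).round(3)
print("block",f(122,152,.034),f(148,190,.034),f(135,172,.034))
for q in [(105,143),(242,110),(258,190),(122,222)]: print("rack",f(*q,.006))
print("fj",f(507,210,.08),"hub",f(722,233,.1),"knob",f(675,240,.137),"button",f(565,360,.05))
print("bottle",f(195,10,.12), "col",f(398,170,.17),f(405,80,.17),f(472,85,.17))
E
```

```text
block [0.617 0.313 0.034] [0.582 0.29  0.034] [0.598 0.301 0.034]
rack [0.631 0.335 0.006]
rack [0.659 0.209 0.006]
rack [0.584 0.195 0.006]
rack [0.557 0.319 0.006]
fj [ 0.551 -0.029  0.08 ] hub [ 0.525 -0.209  0.1  ] knob [ 0.515 -0.164  0.137] button [ 0.423 -0.077  0.05 ]
bottle [0.721 0.233 0.12 ] col [0.572 0.061 0.17 ] [0.646 0.054 0.17 ] [ 0.64 -0.    0.17]
```

```bash
python3 -m crank '[[[0.7,0.7,0.15,0,0,1,85],[0.7,0.7,0.15,0,0,1,85],[0.7,0.7,0.15,0,0,1,85],[0.7,0.7,0.15,0,0,1,85],[0.7,0.7,0.15,0,0,1,85],[0.7,0.7,0.15,0,0,1,85],[0.7,0.7,0.15,0,0,1,85],[0.7,0.7,0.15,0,0,1,85]]]' 30
python3 -m crank '[[[0.15,0.95,0,0,0,1,85],[0.15,0.95,0,0,0,1,85],[0.15,0.95,0,0,0,1,85],[0.15,0.95,0,0,0,1,85],[0.15,0.95,0,0,0,1,85],[0.15,0.95,0,0,0,1,85],[0.15,0.95,0,0,0,1,85],[0.15,0.95,0,0,0,1,85]]]'
python3 -m crank '[[[0.3,0.7,0,0,0,0.8,85],[0.3,0.7,0,0,0,0.8,85],[0,0,0,0,0,0,85]]]'
```

```text
clock: 1.15
position: [0.4824, -0.2704, 0.3036]
ee_rot: [0.95, -0.312, 0.0, 0.0]
ft_force: [1.1, -1.3, -0.3]
grip_width: 0.996
clock: 2.15
position: [0.5535, 0.1856, 0.3033]
ee_rot: [1.0, 0.031, 0.0, 0.0]
ft_force: [0.2, 0.1, -0.2]
grip_width: 0.997
clock: 2.52
position: [0.5886, 0.2718, 0.3017]
ee_rot: [0.995, 0.103, -0.001, -0.001]
ft_force: [-0.7, -0.4, 0.0]
grip_width: 0.998
```

```bash
python3 - <<'E'
from h import *
for n in ["wrist","top"]:
    p,d,K,Rw,o=cam(n); cv2.imwrite(f"pics/{n}1.png",p); np.savez(f"{n}1.npz",p=p,d=d,K=K,Rw=Rw,o=o)
    h=cv2.cvtColor(p,cv2.COLOR_BGR2HSV)
    if n=="wrist":
      m=(((h[...,0]<10)|(h[...,0]>170))&(h[...,1]>150)&(h[...,2]>50)).astype(np.uint8)
      P=cloud(d,K,Rw,o)
      for c in cv2.findContours(m,cv2.RETR_EXTERNAL,cv2.CHAIN_APPROX_NONE)[0]:
        if cv2.contourArea(c)>60:
            r=cv2.minAreaRect(c); mm=np.zeros_like(m); cv2.drawContours(mm,[c],-1,1,-1); q=P[mm>0]; q=q[(q[:,2]>.028)&(q[:,2]<.045)]
            print(r,ray(K,Rw,o,*r[0],.034), q.mean(0),np.median(q[:,2]), (lambda w,v:np.degrees(np.arctan2(v[1,1],v[0,1])))(*np.linalg.eigh(np.cov(q[:,:2].T))))
E
```

```text
((333.5, 195.5), (13.0, 13.0), 90.0) [0.61847226 0.23274775 0.034     ] [0.61818414 0.23203889 0.03399656] 0.034346076446670926 -160.46373451766377
((331.0, 169.0), (14.0, 14.0), 90.0) [0.60706661 0.26840265 0.034     ] [0.60702595 0.26820496 0.03423499] 0.03456259819726892 100.79067688099775
((331.0, 141.5), (17.0, 34.0), 90.0) [0.59916664 0.30423131 0.034     ] [0.599367   0.30495724 0.03468381] 0.03465688760053848 -168.15810720022077
((589.1312866210938, 73.23029327392578), (100.986328125, 169.72125244140625), 17.553543090820312) [0.89301134 0.45057488 0.034     ] [0.86759565 0.35596832 0.04091853] 0.04093443892611426 179.99526072707727
```

View pics/wrist1.png

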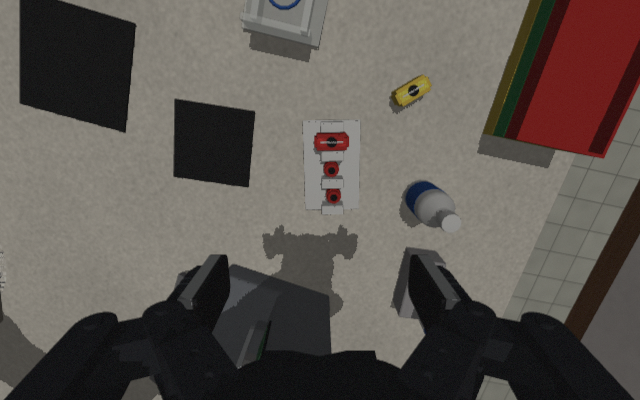

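```bash
python3 -m crank '[[[0.18,0.54,-0.7,0,0,0,85],[0,0,-0.9,0,0,0,85],[0,0,-0.9,0,0,0,85],[0,0,0,0,0,0,85],[0,0,0,0,0,0,85]]]'
python3 - <<'E'
from h import *
n="wrist"
p,d,K,Rw,o=cam(n); cv2.imwrite(f"pics/{n}2.png",p)
h=cv2.cvtColor(p,cv2.COLOR_BGR2HSV)
m=(((h[...,0]<10)|(h[...,0]>170))&(h[...,1]>150)&(h[...,2]>50)).astype(np.uint8)
P=cloud(d,K,Rw,o); ob=manip.get_obs(); print(ob["position"],R.from_quat(ob["ee_rot"]).as_matrix()[:,0])
for c in cv2.findContours(m,cv2.RETR_EXTERNAL,cv2.CHAIN_APPROX_NONE)[0]:
        if cv2.contourArea(c)>60:
            r=cv2.minAreaRect(c); mm=np.zeros_like(m); cv2.drawContours(mm,[c],-1,1,-1); q=P[mm>0]; q=q[(q[:,2]>.028)&(q[:,2]<.045)]
            print(r,ray(K,Rw,o,*r[0],.034), q.mean(0))
E
```

```text
clock: 3.25
position: [0.6013, 0.3002, 0.1562]
ee_rot: [0.995, 0.099, 0.001, -0.0]
ft_force: [-0.2, -0.6, 1.2]
grip_width: 0.995
[0.60152421 0.30070932 0.15672723] [0.98032855 0.19733143 0.00403022]
((320.5, 262.5), (19.0, 19.0), 90.0) [0.61827124 0.23313569 0.034     ] [0.61812335 0.23252793 0.03395991]
((316.5, 226.5), (21.0, 21.0), 90.0) [0.60728578 0.26875437 0.034     ] [0.60689964 0.26843813 0.03415331]
((315.4422302246094, 185.80416870117188), (28.569055557250977, 49.4039421081543), 88.49256896972656) [0.59881318 0.30658495 0.034     ] [0.59912934 0.30510938 0.03452836]
((621.0, 157.5), (81.0, 36.0), 90.0) [0.85311737 0.38318661 0.034     ] [nan nan nan]<stdin>:10: RuntimeWarning: Mean of empty slice.
  ret = um.true_divide(
```

View pics/wrist2.png

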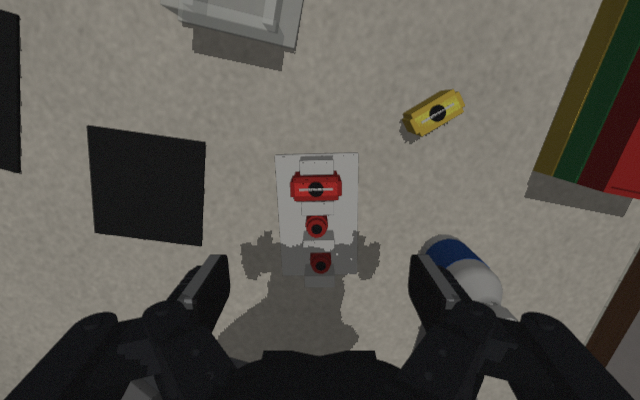

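```bash
python3 -m crank '[[[-0.04,0.08,-0.9,0,0,0,85],[0,0,-0.9,0,0,0,85],[0,0,-0.4,0,0,0,85],[0,0,-0.2,0,0,0,85],[0,0,0,0,0,0,85],[0,0,0,0,0,0,85]]]'

```

```text
clock: 4.05
position: [0.5989, 0.306, 0.0114]
ee_rot: [0.995, 0.1, 0.001, -0.001]
ft_force: [-0.1, -0.4, 0.4]
grip_width: 0.996
```

```bash
python3 -m crank '[[[0,0,0,0,0,0,40],[0,0,0,0,0,0,40],[0,0,0,0,0,0,40],[0,0,0,0,0,0,40],[0,0,0,0,0,0,40]]]' 30
python3 - <<'E'
from h import *
p,*_=cam("wrist"); cv2.imwrite("pics/wrist3.png",p); print(manip.get_obs()["grip_width"]*85.4)
E
```

```text
clock: 4.68
position: [0.5981, 0.3056, 0.0101]
ee_rot: [0.995, 0.1, 0.0, -0.0]
ft_force: [-1.8, -1.8, 5.5]
grip_width: 0.529
45.555982756451506
```

View pics/wrist3.png

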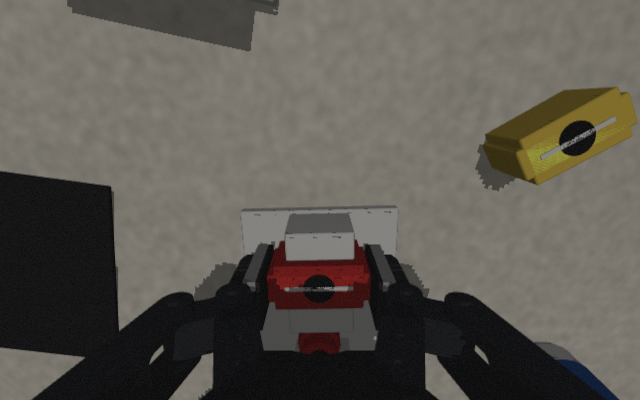

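```bash
python3 -m crank '[[[0,0,0.3,0,0,0,40],[0,0,0.5,0,0,0,40],[0,0,0.6,0,0,0,40],[0,0,0,0,0,0,40]]]'
python3 - <<'E'
from h import *
p,*_=cam("wrist"); cv2.imwrite("pics/wrist4.png",p)
E
python3 -m crank '[[[-0.45,-0.13,0,0,0,1,40],[-0.45,-0.13,0,0,0,1,40],[-0.45,-0.13,0,0,0,1,40],[-0.45,-0.13,0,0,0,1,40],[-0.45,-0.12,0,0,0,1,40],[-0.43,-0.12,0,0,0,1,40],[0,0,0,0,0,1,40],[0,0,0,0,0,1,40]]]'
python3 -m crank '[[[0,0,0,0,0,1,40],[0,0,0,0,0,1,40],[0,0,0,0,0,1,40],[0,0,0,0,0,1,40],[0,0,-0.4,0,0,1,40],[0,0,-0.5,0,0,1,40],[0,0,0,0,0,0,40]]]'
python3 - <<'E'
from h import *
p,*_=cam("wrist"); cv2.imwrite("pics/wrist5.png",p);p,*_=cam("top"); cv2.imwrite("pics/top5.png",p[130:270,210:410])
E
```

```text
clock: 5.22
position: [0.5992, 0.3067, 0.0976]
ee_rot: [0.995, 0.1, 0.003, -0.001]
ft_force: [-0.1, -0.0, -1.9]
grip_width: 0.532
clock: 6.28
position: [0.4365, 0.2591, 0.0929]
ee_rot: [0.9, 0.435, -0.0, 0.0]
ft_force: [-0.2, 0.9, -1.3]
grip_width: 0.535
clock: 7.15
position: [0.4353, 0.2587, 0.0374]
ee_rot: [0.758, 0.652, -0.002, -0.001]
ft_force: [-0.3, 0.5, 0.1]
grip_width: 0.532
```

View pics/wrist4.png

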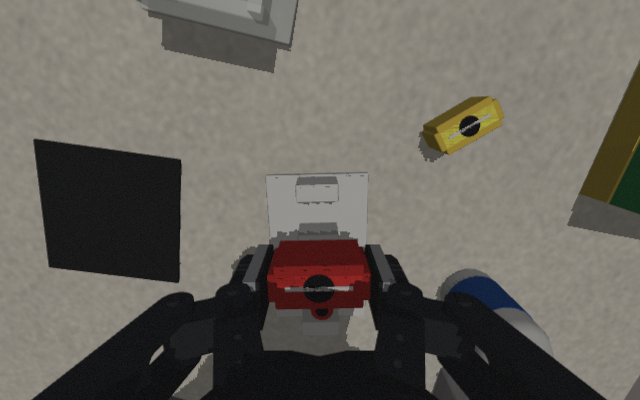

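View pics/wrist5.png

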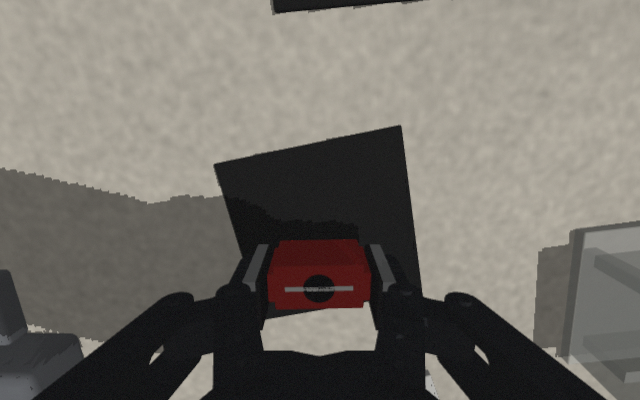

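```bash
python3 - <<'E'
from h import *
z=np.load("wrist1.npz");K,Rw,o=z["K"],z["Rw"],z["o"]
for q in [(175,99),(255,111),(248,187),(173,177)]: print(ray(K,Rw,o,*q,.003))
print(np.mean([ray(K,Rw,o,*q,.003) for q in [(175,99),(255,111),(248,187),(173,177)]],0), manip.get_obs()["position"])
E
```

```text
[0.38087544 0.31361902 0.003     ]
[0.48977558 0.3202696  0.003     ]
[0.49528834 0.21117221 0.003     ]
[0.38568492 0.20372794 0.003     ]
[0.43790607 0.26219719 0.003     ] [0.43680716 0.25998056 0.039772  ]
```

```bash
python3 -m crank '[[[0,0,-0.3,0,0,0,40],[0,0,-0.16,0,0,0,40],[0,0,-0.04,0,0,0,40],[0,0,0,0,0,0,40]]]'

```

```text
clock: 7.75
position: [0.437, 0.2599, 0.0093]
ee_rot: [0.758, 0.652, -0.0, -0.0]
ft_force: [-0.4, -0.8, 0.7]
grip_width: 0.533
```

```bash
python3 -m crank '[[[0,0,-0.03,0,0,0,40],[0,0,0,0,0,0,40]]]'

```

```text
clock: 8.0
position: [0.4371, 0.2597, 0.0076]
ee_rot: [0.758, 0.652, 0.0, 0.0]
ft_force: [-0.2, 1.0, -1.1]
grip_width: 0.531
```

```bash
python3 -m crank '[[[0,0,-0.015,0,0,0,40],[0,0,0,0,0,0,40]]]'

```

```text
clock: 8.25
position: [0.4372, 0.2598, 0.007]
ee_rot: [0.758, 0.652, 0.0, 0.0]
ft_force: [-0.5, -1.2, 4.9]
grip_width: 0.527
```

Contact; release, rise, and turn back 90° (−18 units).

```bash
python3 -m crank '[[[0,0,0,0,0,0,70],[0,0,0,0,0,0,85],[0,0,0,0,0,0,85],[0,0,0.3,0,0,0,85],[0,0,0.6,0,0,0,85],[0,0,0.7,0,0,-1,85],[0,0,0.4,0,0,-1,85],[0,0,0,0,0,-1,85]]]'
python3 -m crank '[[[0,0,0,0,0,-1,85],[0,0,0,0,0,-1,85],[0,0,0,0,0,-1,85],[0,0,0,0,0,-1,85],[0,0,0,0,0,-1,85],[0,0,0,0,0,-1,85],[0,0,0,0,0,-1,85],[0,0,0,0,0,-1,85]]]'
python3 -m crank '[[[0,0,0,0,0,-1,85],[0,0,0,0,0,-1,85],[0,0,0,0,0,-1,85],[0,0,0,0,0,-1,85],[0,0,0,0,0,-1,85],[0,0,0,0,0,-1,85],[0,0,0,0,0,-1,85],[0,0,0,0,0,0,85]]]'
python3 - <<'E'
from h import *
n="wrist"
p,d,K,Rw,o=cam(n); cv2.imwrite(f"pics/{n}6.png",p)
h=cv2.cvtColor(p,cv2.COLOR_BGR2HSV)
m=(((h[...,0]<10)|(h[...,0]>170))&(h[...,1]>150)&(h[...,2]>50)).astype(np.uint8)
P=cloud(d,K,Rw,o); ob=manip.get_obs(); X=R.from_quat(ob["ee_rot"]).as_matrix()[:,0];print(ob["position"],X,np.degrees(np.arctan2(X[1],X[0])))
for c in cv2.findContours(m,cv2.RETR_EXTERNAL,cv2.CHAIN_APPROX_NONE)[0]:
        if cv2.contourArea(c)>60:
            mm=np.zeros_like(m); cv2.drawContours(mm,[c],-1,1,-1); q=P[mm>0]; q=q[(q[:,2]>.027)&(q[:,2]<.045)]
            if len(q)<50: continue
            r=cv2.minAreaRect(q[:,:2].astype(np.float32)*1000); print(r,q.mean(0))
E
```

```text
clock: 9.25
position: [0.4379, 0.2607, 0.1297]
ee_rot: [0.837, 0.547, 0.002, 0.0]
ft_force: [-0.4, -0.3, -1.2]
grip_width: 0.998
clock: 10.25
position: [0.4369, 0.2602, 0.1278]
ee_rot: [0.974, 0.228, 0.0, -0.0]
ft_force: [0.5, -0.5, -0.3]
grip_width: 0.995
clock: 11.25
position: [0.437, 0.2602, 0.1276]
ee_rot: [0.997, -0.074, 0.0, -0.0]
ft_force: [-0.6, -0.6, 1.9]
grip_width: 0.996
[0.43697768 0.26010393 0.12744436] [ 9.89262100e-01 -1.46150159e-01  7.92578445e-04] -8.403890687590097
((617.044677734375, 230.9110870361328), (19.041202545166016, 18.53567886352539), 20.98917579650879) [0.61623068 0.2318356  0.03320193]
((440.0017395019531, 260.70172119140625), (45.528961181640625, 21.736400604248047), 82.09662628173828) [0.44038684 0.26168656 0.03159785]
((606.1174926757812, 267.62713623046875), (18.936538696289062, 18.489255905151367), 15.751046180725098) [0.60493448 0.26808393 0.03321099]
```

View pics/wrist6.png

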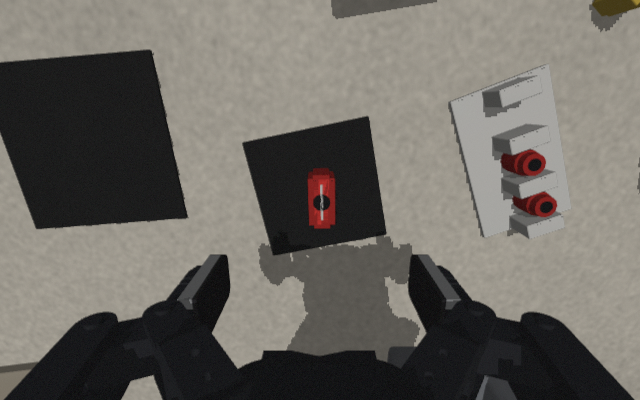

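```bash
python3 -m crank '[[[0.03,0.01,-0.8,0,0,0.1,85],[0,0,-0.7,0,0,0,85],[0,0,-0.32,0,0,0,85],[0,0,-0.1,0,0,0,85],[0,0,0,0,0,0,85],[0,0,0,0,0,0,85]]]'
python3 -m crank '[[[0,0,0,0,0,0,15],[0,0,0,0,0,0,15],[0,0,0,0,0,0,15],[0,0,0,0,0,0,15],[0,0,0,0,0,0,15],[0,0,0,0,0,0,15],[0,0,0,0,0,0,15]]]' 30
python3 - <<'E'
from h import *
p,*_=cam("wrist"); cv2.imwrite("pics/wrist7.png",p); print(manip.get_obs()["grip_width"]*85.4,manip.get_obs()["position"])
E
```

```text
clock: 12.05
position: [0.4396, 0.2608, 0.0127]
ee_rot: [0.998, -0.07, 0.001, -0.0]
ft_force: [0.1, -0.7, 1.4]
grip_width: 0.994
clock: 12.92
position: [0.4389, 0.2604, 0.0116]
ee_rot: [0.998, -0.07, 0.0, -0.0]
ft_force: [-0.4, -1.3, 5.8]
grip_width: 0.252
21.14173515779181 [0.4389708  0.26038531 0.0116061 ]
```

View pics/wrist7.png

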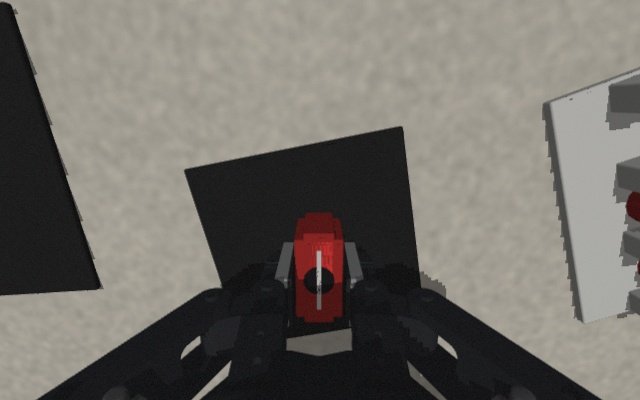

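```bash
python3 -m crank '[[[0,0,0.4,0,0,0,15],[0,0,0.8,0,0,0,15],[0,0,0.9,0,0,0,15],[0,-0.3,0.9,0,0,0,15],[0.1,-0.6,0.7,0,0,0,15],[0.2,-0.8,0.6,0,0,0,15],[0.2,-0.9,0.2,0,0,0,15],[0.2,-0.9,0.1,0,0,0,15]]]'
python3 -m crank '[[[0.25,-0.9,0,0,0,0,15],[0.25,-0.9,0,0,0,0,15],[0.25,-0.9,0,0,0,0,15],[0.25,-0.9,0,0,0,0,15],[0,-0.5,0,0,0,0,15],[0,-0.3,0,0,0,0,15],[0,0,0,0,0,0,15],[0,0,0,0,0,0,15]]]'
python3 - <<'E'
from h import *
for n in ["wrist","top"]:
    p,d,K,Rw,o=cam(n); cv2.imwrite(f"pics/{n}8.png",p); np.savez(f"{n}8.npz",p=p,d=d,K=K,Rw=Rw,o=o)
E
```

```text
clock: 13.98
position: [0.4811, 0.0485, 0.2882]
ee_rot: [0.998, -0.07, 0.001, 0.0]
ft_force: [0.8, 0.6, 0.0]
grip_width: 0.246
clock: 14.98
position: [0.5411, -0.2117, 0.2877]
ee_rot: [0.998, -0.069, 0.0, -0.0]
ft_force: [-1.3, 0.4, -0.1]
grip_width: 0.249
```

View pics/wrist8.png

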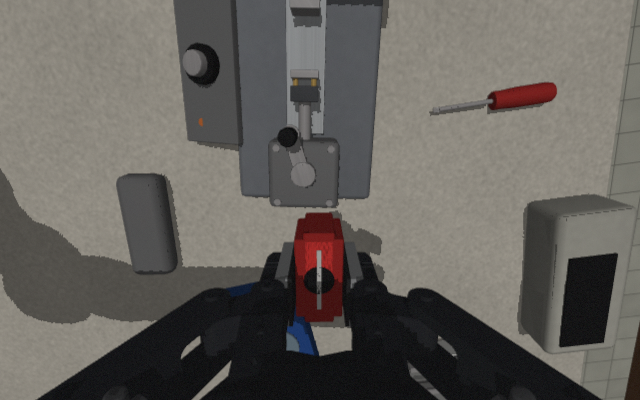

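```bash
python3 -m crank '[[[0,0.9,0,0,0,0,15],[0,0.9,0,0,0,0,15],[0,0,0,0,0,0,15],[0,0,0,0,0,0,15]]]'
python3 - <<'E'
from h import *
for n in ["wrist"]:
    p,d,K,Rw,o=cam(n); cv2.imwrite(f"pics/{n}9.png",p); np.savez(f"{n}9.npz",p=p,d=d,K=K,Rw=Rw,o=o)
    cv2.imwrite("pics/w9z.png",cv2.resize(p[0:260,160:420],None,fx=2.3,fy=2.3,interpolation=cv2.INTER_CUBIC))
z=np.load("wrist8.npz"); cv2.imwrite("pics/w8z.png",cv2.resize(z["p"][0:220,160:400],None,fx=2.5,fy=2.5,interpolation=cv2.INTER_CUBIC))
E
```

```text
clock: 15.58
position: [0.5408, -0.1054, 0.2877]
ee_rot: [0.998, -0.07, 0.0, 0.0]
ft_force: [0.6, -0.3, -0.2]
grip_width: 0.251
```

View pics/w9z.png

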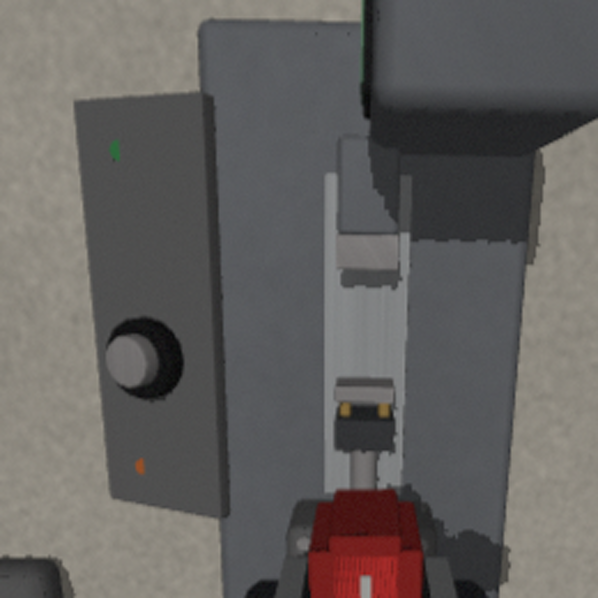

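View pics/w8z.png

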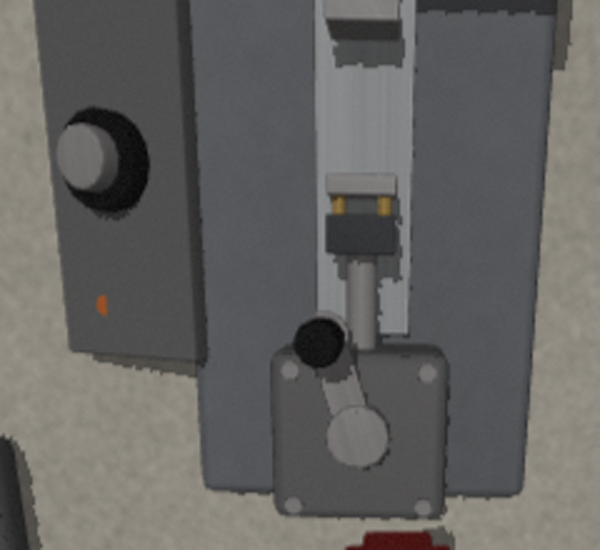

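```bash
python3 - <<'E'
from h import *
z=np.load("wrist9.npz");K,Rw,o=z["K"],z["Rw"],z["o"];P=cloud(z["d"],K,Rw,o)
print(o)
for u,v0,v1 in [(365,200,290),(365,365,420)]:
    for v in range(v0,v1,4):
        U=160+u/2.3; V=v/2.3; print(u,v,P[int(round(V)),int(round(U))].round(4), z["p"][int(round(V)),int(round(U))])
f=lambda q,h:ray(K,Rw,o,160+(q[0]+.5)/2.3-.5,(q[1]+.5)/2.3-.5,h).round(4)
# housing edges: z=42 left edge/ right edge
print("house L",f((200,40),.042),f((221,560),.042)); print("house R",f((526,250),.042),f((502,590),.042))
print("bed L",f((325,180),.05),f((325,480),.05),"bed R",f((408,240),.05),f((400,480),.05))
z=np.load("wrist8.npz");K,Rw,o=z["K"],z["Rw"],z["o"]
f=lambda q,h:ray(K,Rw,o,160+(q[0]+.5)/2.5-.5,(q[1]+.5)/2.5-.5,h).round(4)
print("hub",f((357,436),.102),"knob",f((318,342),.137),"case",f((273,353),.088),f((443,350),.088),f((446,512),.088),f((275,513),.088))
print("plate top L/R back, front",f((327,190),.08),f((396,190),.08),f((327,174),.08),f((396,174),.08))
E
```

```text
[ 0.55228561 -0.03023369  0.43094086]
365 200 [ 0.5556 -0.0122  0.066 ] [93 90 89]
365 204 [ 0.5553 -0.0143  0.0661] [93 91 89]
365 208 [ 0.5551 -0.0154  0.0676] [94 91 88]
365 212 [ 0.5548 -0.0174  0.0665] [92 90 88]
365 216 [ 0.5545 -0.0195  0.0652] [94 90 89]
365 220 [ 0.5542 -0.0216  0.0661] [94 90 90]
365 224 [ 0.5541 -0.0227  0.0681] [93 89 87]
365 228 [ 0.5538 -0.0248  0.0675] [93 90 88]
365 232 [ 0.5535 -0.0269  0.0661] [70 67 66]
365 236 [ 0.5532 -0.029   0.0801] [119 120 123]
365 240 [ 0.553  -0.0301  0.0808] [121 121 122]
365 244 [ 0.5527 -0.0321  0.0807] [122 122 125]
365 248 [ 0.5524 -0.0342  0.0793] [115 117 119]
365 252 [ 0.5522 -0.0362  0.0803] [118 119 122]
365 256 [ 0.552  -0.0373  0.0809] [117 118 120]
365 260 [ 0.5517 -0.0394  0.0801] [114 115 118]
365 264 [ 0.5514 -0.0414  0.0807] [114 116 118]
365 268 [ 0.551  -0.0446  0.0513] [80 81 82]
365 272 [ 0.5509 -0.0458  0.0515] [71 70 69]
365 276 [ 0.5506 -0.048   0.052 ] [72 72 71]
365 280 [ 0.5502 -0.0503  0.0515] [73 73 73]
365 284 [ 0.5501 -0.0515  0.0509] [73 73 70]
365 288 [ 0.5498 -0.0538  0.051 ] [116 115 113]

[... 480 characters left out ...]
 0.5411 -0.1153  0.0524] [56 55 54]
365 409 [ 0.5412 -0.1147  0.0658] [36 32 33]
365 413 [ 0.5411 -0.1155  0.073 ] [31 31 28]
365 417 [ 0.5411 -0.115   0.0797] [35 34 34]
house L [0.4862 0.0726 0.042 ] [ 0.4416 -0.1991  0.042 ]
house R [ 0.6353 -0.0467  0.042 ] [ 0.6065 -0.2424  0.042 ]
bed L [0.5366 0.0011 0.05  ] [ 0.5119 -0.1552  0.05  ] bed R [ 0.5742 -0.0331  0.05  ] [ 0.5539 -0.1611  0.05  ]
hub [ 0.5255 -0.2057  0.102 ] knob [ 0.5194 -0.1609  0.137 ] case [ 0.4936 -0.1669  0.088 ] [ 0.5676 -0.1759  0.088 ] [ 0.5599 -0.2501  0.088 ] [ 0.4809 -0.2396  0.088 ]
plate top L/R back, front [ 0.5274 -0.1037  0.08  ] [ 0.5563 -0.1077  0.08  ] [ 0.5284 -0.0975  0.08  ] [ 0.5572 -0.1015  0.08  ]
```

```bash
python3 -m crank '[[[0.09,0.57,0,0,0,-0.2,15],[0,0,-0.8,0,0,0,15],[0,0,-0.8,0,0,0,15],[0,0,-0.8,0,0,0,15],[0,0,-0.6,0,0,0,15],[0,0,-0.1,0,0,0,15],[0,0,0,0,0,0,15],[0,0,0,0,0,0,15]]]'
python3 - <<'E'
from h import *
for n in ["wrist"]:
    p,d,K,Rw,o=cam(n); cv2.imwrite(f"pics/{n}10.png",p); np.savez(f"{n}10.npz",p=p,d=d,K=K,Rw=Rw,o=o)
p,*_=cam("scene");cv2.imwrite("pics/scene10.png",cv2.resize(p[120:270,210:390],None,fx=4,fy=4,interpolation=cv2.INTER_CUBIC))
print(manip.get_obs()["position"])
E
```

```text
clock: 16.62
position: [0.5474, -0.0718, 0.1032]
ee_rot: [0.997, -0.079, 0.001, 0.0]
ft_force: [-0.1, -0.5, -0.6]
grip_width: 0.249
[ 0.5470465  -0.07168262  0.10282307]
```

View pics/wrist10.png

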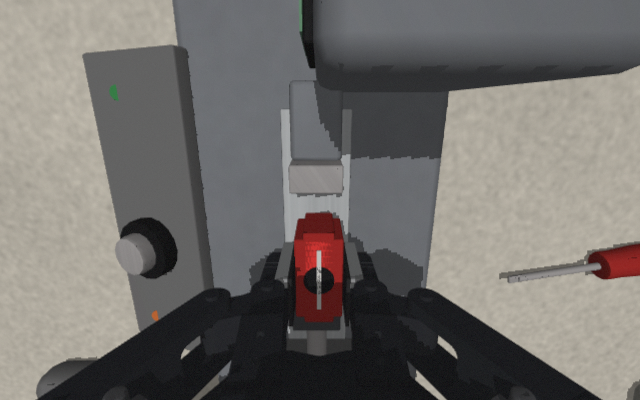

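View pics/scene10.png

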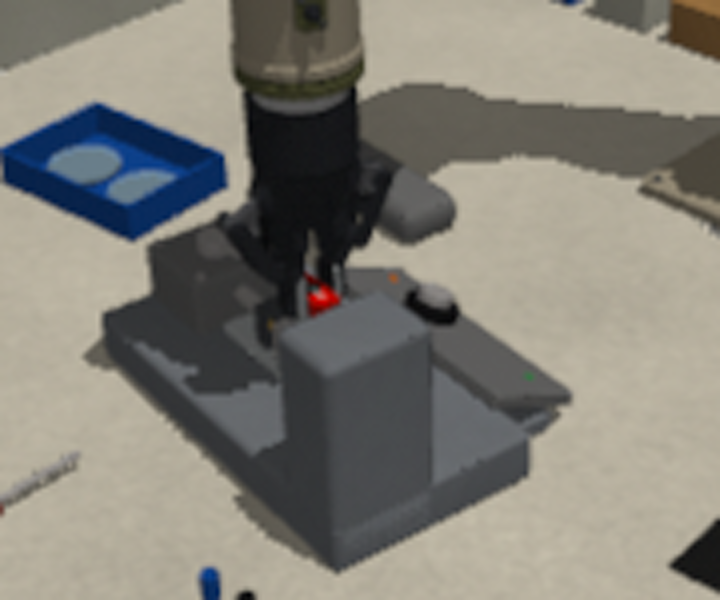

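```bash
python3 - <<'E'
from h import *
z=np.load("wrist10.npz");K,Rw,o=z["K"],z["Rw"],z["o"];P=cloud(z["d"],K,Rw,o)
u=np.array([.1555,.9878]);c=np.array([.547,-.0717])
for v in range(180,260,4): print(v,P[v,316].round(4),((P[v,316][:2]-c)@u).round(4))
print([ray(K,Rw,o,q,193,.08).round(4) for q in (289,343)])
m=(z["p"][...,2]>100)&(z["p"][...,1]<60); q=P[m]; q=q[(abs(q[:,2]-.1222)<.006)]; s=(q[:,:2]-c)@u; print(s.min(),s.max(),q[:,2].mean())
E
```

```text
180 [ 0.5528 -0.0358  0.0811] 0.0363
184 [ 0.5524 -0.038   0.0812] 0.0341
188 [ 0.552  -0.0406  0.0799] 0.0315
192 [ 0.5516 -0.0428  0.0805] 0.0293
196 [ 0.5497 -0.0536  0.0509] 0.0183
200 [ 0.5493 -0.0561  0.0516] 0.0157
204 [ 0.5488 -0.0591  0.0509] 0.0127
208 [ 0.5484 -0.0619  0.051 ] 0.0099
212 [ 0.5507 -0.0491  0.0959] 0.0229
216 [ 0.5508 -0.0489  0.1023] 0.0231
220 [ 0.5508 -0.0487  0.1086] 0.0234
224 [ 0.5508 -0.0491  0.1125] 0.0229
228 [ 0.5508 -0.0489  0.118 ] 0.0231
232 [ 0.5509 -0.0485  0.1234] 0.0235
236 [ 0.5506 -0.0503  0.1236] 0.0217
240 [ 0.5503 -0.0526  0.1227] 0.0194
244 [ 0.5501 -0.0539  0.1239] 0.0181
248 [ 0.5497 -0.0558  0.1237] 0.0161
252 [ 0.5494 -0.0582  0.1228] 0.0137
256 [ 0.5491 -0.0599  0.1232] 0.0119
[array([ 0.5366, -0.0411,  0.08  ]), array([ 0.5665, -0.0459,  0.08  ])]
-0.0015834795074702985 0.023287478073781512 0.12314977918918033
```

```bash
python3 -m crank '[[[0,0,-0.4,0,0,0,15],[0,0,-0.23,0,0,0,15],[0,0,-0.08,0,0,0,15],[0,0,0,0,0,0,15]]]'

```

```text
clock: 17.23
position: [0.5465, -0.0714, 0.0593]
ee_rot: [0.997, -0.079, 0.0, -0.0]
ft_force: [0.7, -0.4, 0.0]
grip_width: 0.253
```

```bash
python3 -m crank '[[[0,0,-0.01,0,0,0,15],[0,0,0,0,0,0,15]]]'

```

```text
clock: 17.48
position: [0.5466, -0.0715, 0.0587]
ee_rot: [0.997, -0.079, 0.0, 0.0]
ft_force: [0.2, -0.1, 1.1]
grip_width: 0.255
```

```bash
python3 -m crank '[[[0,0,-0.01,0,0,0,15],[0,0,0,0,0,0,15]]]'

```

```text
clock: 17.73
position: [0.5467, -0.0714, 0.0586]
ee_rot: [0.997, -0.079, 0.0, 0.0]
ft_force: [-2.5, 0.3, 8.9]
grip_width: 0.249
```

```bash
python3 -m crank '[[[0,0,0.02,0,0,0,30],[0,0,0,0,0,0,50],[0,0,0,0,0,0,50],[0,0,0.3,0,0,0,50],[0,0,0.7,0,0,0,50],[0,0,0.8,0,0,0,50],[0,-0.5,0.4,0,0,0,50],[0,0,0,0,0,0,50]]]'
python3 - <<'E'
from h import *
for n in ["wrist"]:
    p,d,K,Rw,o=cam(n); cv2.imwrite(f"pics/{n}11.png",p); np.savez(f"{n}11.npz",p=p,d=d,K=K,Rw=Rw,o=o)
E
```

```text
clock: 18.73
position: [0.5473, -0.1041, 0.194]
ee_rot: [0.997, -0.081, 0.002, 0.001]
ft_force: [-0.4, 0.9, -1.4]
grip_width: 0.586
```

View pics/wrist11.png

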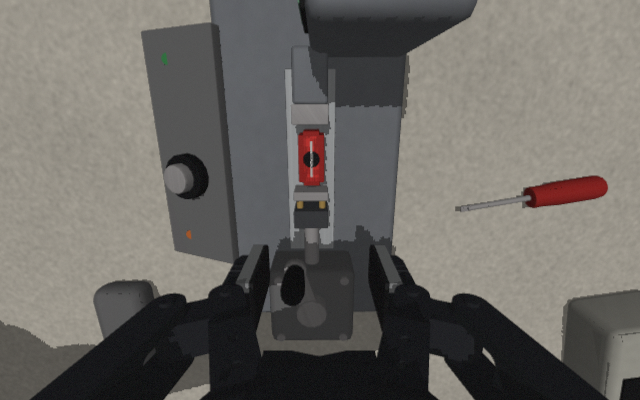

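```bash
python3 -m crank '[[[-0.24,-0.48,0,0,0,0,50],[-0.24,-0.48,0,0,0,0,50],[0,0,-0.5,0,0,0,50],[0,0,-0.6,0,0,0,50],[0,0,-0.3,0,0,0,50],[0,0,0,0,0,0,50],[0,0,0,0,0,0,50]]]'
python3 - <<'E'
from h import *
p,d,K,Rw,o=cam("wrist"); cv2.imwrite("pics/wrist12.png",p); print(manip.get_obs()["position"])
E
```

```text
clock: 19.65
position: [0.5182, -0.1589, 0.108]
ee_rot: [0.997, -0.079, 0.001, 0.0]
ft_force: [0.0, 0.2, 0.3]
grip_width: 0.588
[ 0.51828752 -0.15901882  0.10817292]
```

View pics/wrist12.png

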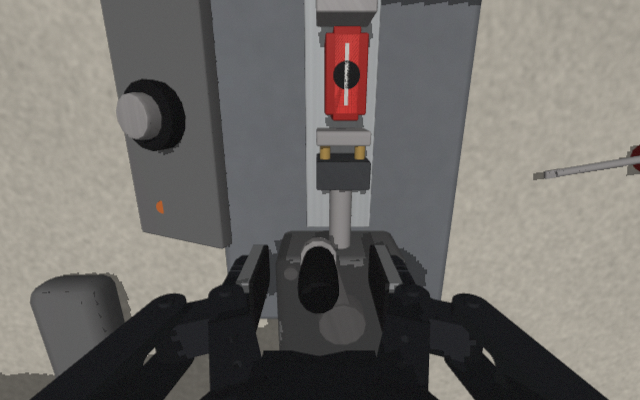

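```bash
python3 -m crank '[[[0,-0.045,0.03,0,0,0,12],[0,0,0,0,0,0,12],[0,0,0,0,0,0,12],[0,0,0,0,0,0,12],[0,0,0,0,0,0,12]]]' 20
python3 - <<'E'
from h import *
p,d,K,Rw,o=cam("wrist"); cv2.imwrite("pics/wrist13.png",p); ob=manip.get_obs();print(ob["position"],ob["grip_width"]*85.4,ob["ft_force"])
h=np.array([.525,-.2063]); q=ob["position"][:2]-h; a=np.degrees(np.arctan2(q[1],q[0])); print(np.hypot(*q),a)
st=np.radians(np.arange(0,400,15)); A=np.radians(a)
pts=h+.045*np.c_[np.cos(A-st),np.sin(A-st)]
dd=np.diff(np.vstack([ob["position"][:2],pts[1:]]),axis=0)/.06
for i,x in enumerate(dd): print(i,x.round(2), pts[i+1].round(3))
E
```

```text
clock: 20.32
position: [0.518, -0.1623, 0.1095]
ee_rot: [0.997, -0.079, 0.001, 0.0]
ft_force: [-0.5, -1.9, 7.8]
grip_width: 0.211
[ 0.5180032  -0.16226612  0.10951763] 18.004124630689915 [-1.04001749 -0.96512686  5.66029926]
0.04458629879216971 99.0285810139531
0 [0.19 0.01] [ 0.53  -0.162]
1 [ 0.19 -0.05] [ 0.541 -0.164]
2 [ 0.17 -0.09] [ 0.551 -0.17 ]
3 [ 0.14 -0.13] [ 0.56  -0.178]
4 [ 0.1  -0.17] [ 0.566 -0.188]
5 [ 0.06 -0.19] [ 0.569 -0.199]
6 [ 0.01 -0.2 ] [ 0.57  -0.211]
7 [-0.05 -0.19] [ 0.567 -0.222]
8 [-0.09 -0.17] [ 0.561 -0.233]
9 [-0.13 -0.14] [ 0.553 -0.241]
10 [-0.17 -0.1 ] [ 0.543 -0.247]
11 [-0.19 -0.06] [ 0.532 -0.251]
12 [-0.2  -0.01] [ 0.52  -0.251]
13 [-0.19  0.05] [ 0.509 -0.248]
14 [-0.17  0.09] [ 0.499 -0.243]
15 [-0.14  0.13] [ 0.49  -0.235]
16 [-0.1   0.17] [ 0.484 -0.225]
17 [-0.06  0.19] [ 0.481 -0.213]
18 [-0.01  0.2 ] [ 0.48  -0.202]
19 [0.05 0.19] [ 0.483 -0.19 ]
20 [0.09 0.17] [ 0.489 -0.18 ]
21 [0.13 0.14] [ 0.497 -0.171]
22 [0.17 0.1 ] [ 0.507 -0.165]
23 [0.19 0.06] [ 0.518 -0.162]
24 [0.2  0.01] [ 0.53  -0.162]
25 [ 0.19 -0.05] [ 0.541 -0.164]
```

View pics/wrist13.png

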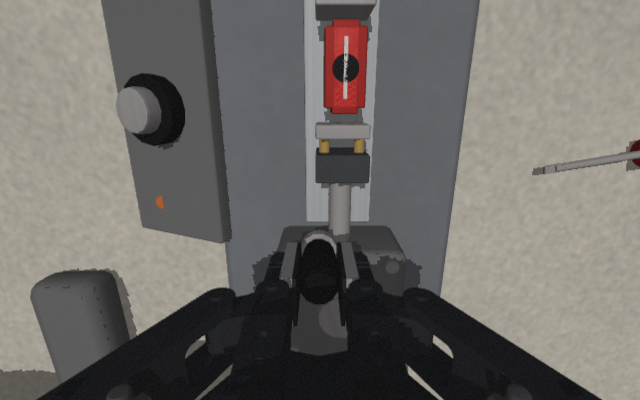

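```bash
python3 -m crank '[[[0.19,0,0,0,0,0,12],[0.19,-0.05,0,0,0,0,12],[0.17,-0.09,0,0,0,0,12],[0.14,-0.13,0,0,0,0,12],[0.1,-0.17,0,0,0,0,12],[0.06,-0.19,0,0,0,0,12]]]'
python3 - <<'E'
from h import *
ob=manip.get_obs();h=np.array([.525,-.2063]); q=ob["position"][:2]-h; a=np.degrees(np.arctan2(q[1],q[0])); print(np.hypot(*q),a,ob["ft_force"],ob["torque"])
E
```

```text
clock: 21.12
position: [0.5689, -0.1998, 0.1095]
ee_rot: [0.997, -0.079, 0.0, 0.0]
ft_force: [-5.1, 0.6, 9.5]
grip_width: 0.211
0.044412857364190754 8.439254496649509 [-5.09486967  0.64404728  9.47052306] [0.01535325 1.24178684 0.02654736]
```

```bash
python3 -m crank '[[[0,-0.2,0,0,0,0,12],[-0.05,-0.19,0,0,0,0,12],[-0.09,-0.17,0,0,0,0,12],[-0.13,-0.14,0,0,0,0,12],[-0.17,-0.1,0,0,0,0,12],[-0.19,-0.06,0,0,0,0,12]]]'
python3 - <<'E'
from h import *
ob=manip.get_obs();h=np.array([.525,-.2063]); q=ob["position"][:2]-h; a=np.degrees(np.arctan2(q[1],q[0])); print(np.hypot(*q),a,ob["ft_force"],ob["torque"])
E
python3 -m crank '[[[-0.2,-0.01,0,0,0,0,12],[-0.19,0.05,0,0,0,0,12],[-0.17,0.09,0,0,0,0,12],[-0.14,0.13,0,0,0,0,12],[-0.1,0.17,0,0,0,0,12],[-0.06,0.19,0,0,0,0,12]]]'
python3 - <<'E'
from h import *
ob=manip.get_obs();h=np.array([.525,-.2063]); q=ob["position"][:2]-h; a=np.degrees(np.arctan2(q[1],q[0])); print(np.hypot(*q),a,ob["ft_force"],ob["torque"])
p,d,K,Rw,o=cam("wrist"); cv2.imwrite("pics/wrist14.png",p)
E
```

```text
clock: 21.88
position: [0.5311, -0.2515, 0.1095]
ee_rot: [0.997, -0.079, 0.001, 0.0]
ft_force: [0.5, 3.3, 6.9]
grip_width: 0.21
0.04563356086726888 -82.28230840995316 [0.48314962 3.33062896 6.92053666] [ 0.75155785 -0.10963944 -0.03667253]
clock: 22.62
position: [0.4796, -0.2141, 0.1095]
ee_rot: [0.997, -0.079, 0.001, 0.0]
ft_force: [5.1, -1.0, 3.6]
grip_width: 0.213
0.04601332428900938 -170.27391058636633 [ 5.12102637 -0.99308338  3.61438753] [-0.07156302 -1.17986654  0.03964724]
```

View pics/wrist14.png

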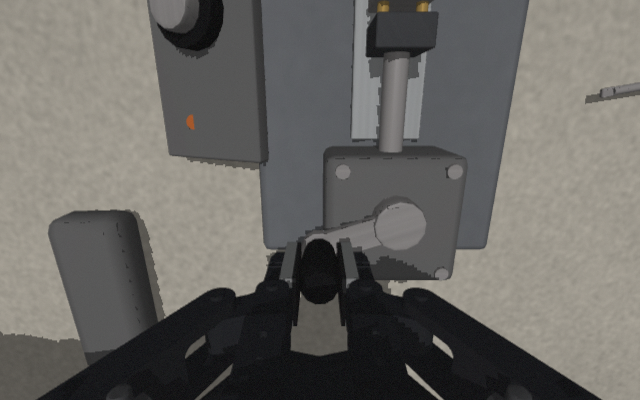

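```bash
python3 -m crank '[[[0,0.2,0,0,0,0,12],[0.05,0.19,0,0,0,0,12],[0.09,0.17,0,0,0,0,12],[0.13,0.14,0,0,0,0,12],[0.17,0.1,0,0,0,0,12],[0,0,0,0,0,0,12]]]'
python3 - <<'E'
from h import *
ob=manip.get_obs();h=np.array([.525,-.2063]); q=ob["position"][:2]-h; a=np.degrees(np.arctan2(q[1],q[0])); print(np.hypot(*q),a,ob["ft_force"],ob["torque"])
p,d,K,Rw,o=cam("wrist"); cv2.imwrite("pics/wrist15.png",p)
st=np.radians(np.arange(0,60,7)); A=np.radians(a)
pts=h+.045*np.c_[np.cos(A-st),np.sin(A-st)]
print((np.diff(np.vstack([ob["position"][:2],pts[1:]]),axis=0)/.06).round(3))
E
```

```text
clock: 23.42
position: [0.5066, -0.1655, 0.1095]
ee_rot: [0.997, -0.078, 0.001, 0.0]
ft_force: [0.5, 1.3, 8.9]
grip_width: 0.212
0.04477419100272492 114.27427059801819 [0.54816325 1.26512857 8.88525116] [ 0.29013014  0.00897204 -0.06374378]
[[ 0.084  0.036]
 [ 0.089  0.022]
 [ 0.091  0.011]
 [ 0.092 -0.   ]
 [ 0.091 -0.012]
 [ 0.089 -0.023]
 [ 0.085 -0.033]
 [ 0.081 -0.043]]
```

View pics/wrist15.png

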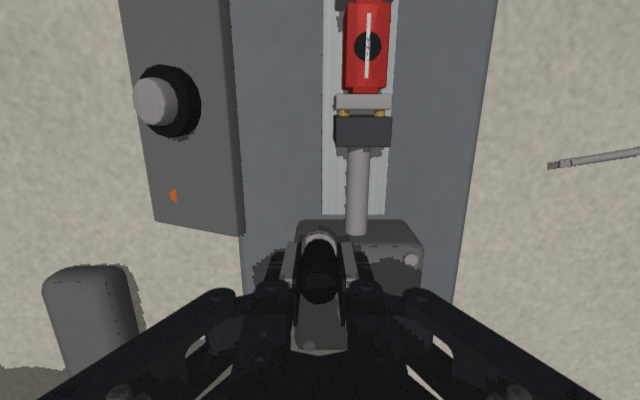

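```bash
python3 -m crank '[[[0.085,0.035,0,0,0,0,12],[0.09,0.022,0,0,0,0,12],[0.09,0.01,0,0,0,0,12],[0,0,0,0,0,0,12]]]'
cat > st.py <<'E'
from h import *
ob=manip.get_obs();h=np.array([.525,-.2063]); q=ob["position"][:2]-h; a=np.degrees(np.arctan2(q[1],q[0])); print(np.hypot(*q),a,ob["position"],ob["ft_force"])
E
python3 st.py
python3 -m crank '[[[0.06,0,0,0,0,0,12],[0.06,-0.005,0,0,0,0,12],[0,0,0,0,0,0,12]]]'; python3 st.py
```

```text
clock: 23.98
position: [0.5223, -0.1619, 0.1095]
ee_rot: [0.997, -0.079, 0.001, 0.0]
ft_force: [0.0, 0.8, 8.1]
grip_width: 0.212
0.04445098016653316 93.54564940835263 [ 0.52225098 -0.16193411  0.1094805 ] [0.03015827 0.81130272 8.05525954]
clock: 24.35
position: [0.5294, -0.1622, 0.1095]
ee_rot: [0.997, -0.079, 0.001, 0.0]
ft_force: [0.9, 0.5, 8.7]
grip_width: 0.207
0.04434876384037179 84.32073318121226 [ 0.52938874 -0.16216892  0.10953981] [0.90402479 0.54189305 8.67199364]
```

```bash
python3 -m crank '[[[0.05,-0.008,0,0,0,0,12],[0,0,0,0,0,0,12]]]'; python3 st.py
python3 -m crank '[[[0.05,-0.01,0,0,0,0,12],[0,0,0,0,0,0,12]]]'; python3 st.py
```

```text
clock: 24.6
position: [0.5315, -0.1625, 0.1094]
ee_rot: [0.997, -0.079, -0.0, 0.0]
ft_force: [-4.7, 1.3, 12.8]
grip_width: 0.209
0.04429052534751046 81.59616051056085 [ 0.53147303 -0.16248504  0.1094338 ] [-4.72717113  1.30974014 12.80334722]
clock: 24.85
position: [0.5319, -0.1626, 0.1092]
ee_rot: [0.997, -0.079, -0.003, -0.0]
ft_force: [-19.2, 5.5, 24.2]
grip_width: 0.209
0.044278977852759104 81.01671840061591 [ 0.531914   -0.16256415  0.10923162] [-19.17228117   5.46572989  24.2415973 ]
```

```bash
python3 -m crank '[[[-0.04,0.008,0,0,0,0,12],[0,0,0,0,0,0,12]]]'; python3 st.py
```

```text
clock: 25.1
position: [0.5315, -0.1625, 0.1094]
ee_rot: [0.997, -0.079, -0.001, 0.0]
ft_force: [-6.7, 3.7, 13.0]
grip_width: 0.212
0.04429413051925059 81.52076318922467 [ 0.53153121 -0.16249003  0.109384  ] [-6.74733179  3.69460471 13.0198266 ]
```

Still loaded against the stop; open and rise.

```bash
python3 -m crank '[[[0,0,0,0,0,0,30],[0,0,0,0,0,0,45],[0,0,0,0,0,0,45],[0,0,0.4,0,0,0,45],[0,0,0.7,0,0,0,45],[0,-0.3,0.7,0,0,0,45],[0,-0.3,0.3,0,0,0,45],[0,0,0,0,0,0,45]]]'
python3 - <<'E'
from h import *
for n in ["wrist","top"]:
    p,d,K,Rw,o=cam(n); cv2.imwrite(f"pics/{n}16.png",p); np.savez(f"{n}16.npz",p=p,d=d,K=K,Rw=Rw,o=o)
E
```

```text
clock: 26.1
position: [0.5324, -0.2004, 0.2355]
ee_rot: [0.997, -0.08, 0.001, 0.0]
ft_force: [0.1, 0.2, -0.5]
grip_width: 0.529
```

View pics/wrist16.png

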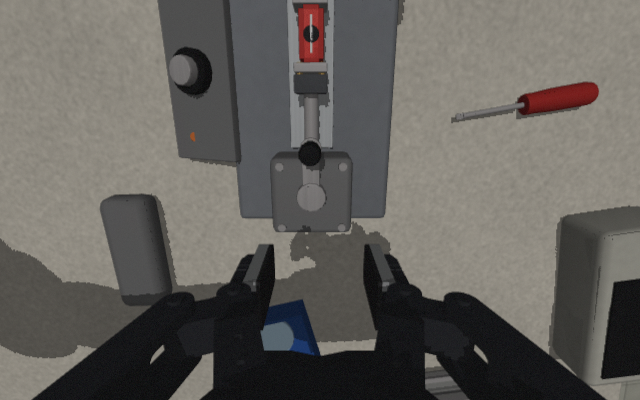

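```bash
python3 - <<'E'
from h import *
for n,(u0,v0,w) in {"wrist9":(217,157,22),"wrist11":(182,178,26),"wrist16":(188,70,26)}.items():
    z=np.load(n+".npz");K,Rw,o=z["K"],z["Rw"],z["o"];P=cloud(z["d"],K,Rw,o);p=z["p"]
    sl=np.s_[v0-w:v0+w,u0-w:u0+w]; q=P[sl].reshape(-1,3); g=p[sl].reshape(-1,3).mean(1)
    c=q[g>85]; 
    b=q[g<35]
    # brightest connected component = cap top
    m=((p[sl].mean(2)>85)).astype(np.uint8); k,lab,st,ce=cv2.connectedComponentsWithStats(m); i=1+np.argmax(st[1:,4]); t=P[sl][lab==i]
    print(n,st[i],ce[i]+[u0-w,v0-w],t.mean(0).round(4)); s=np.linalg.svd(t-t.mean(0))[2][2]; print(" normal",s.round(3),"std",((t-t.mean(0))@s).std(), "collar",b.mean(0).round(4),len(b))
    nrm=np.array([-np.sin(.4)*.9878,np.sin(.4)*.1555,np.cos(.4)])
    print(" heights along n rel. top: collar",np.percentile((b-t.mean(0))@nrm,[5,50,95]).round(4), "top",np.percentile((t-t.mean(0))@nrm,[5,50,95]).round(4))
    cv2.imwrite(f"pics/b_{n}.png",cv2.resize(p[sl],None,fx=8,fy=8,interpolation=cv2.INTER_NEAREST))
    pan=q[(g>40)&(g<85)]; print(" panel",np.percentile((pan-t.mean(0))@nrm,[10,50,90]).round(4))
E
```

```text
wrist9 [  0   0  10  44 362] [198.70994475 158.39226519] [ 0.3784 -0.0783  0.0053]
 normal [-0.911  0.191  0.365] std 0.003118614083742622 collar [ 0.4356 -0.0724  0.0577] 465
 heights along n rel. top: collar [0.0164 0.0247 0.0261] top [-0.0057 -0.0033  0.0132]
 panel [0.0127 0.0136 0.0289]
wrist11 [   0    0   38   52 1152] [168.96875    179.50607639] [ 0.4012 -0.0765  0.0349]
 normal [-0.806  0.134  0.577] std 0.005266526501458011 collar [ 0.4356 -0.0723  0.0543] 807
 heights along n rel. top: collar [-0.0025  0.0061  0.0074] top [-0.0224 -0.0049  0.0173]
 panel [-0.0057 -0.0046  0.0124]
wrist16 [  7  11  22  29 507] [179.39053254  68.9408284 ] [ 0.4205 -0.0728  0.061 ]
 normal [-0.826  0.301  0.477] std 0.004506795910597786 collar [ 0.4348 -0.0772  0.0552] 824
 heights along n rel. top: collar [-0.0195 -0.0107 -0.0093] top [-0.0017 -0.0002  0.0008]
 panel [-0.0228 -0.0218 -0.0047]
```

View pics/b_wrist11.png

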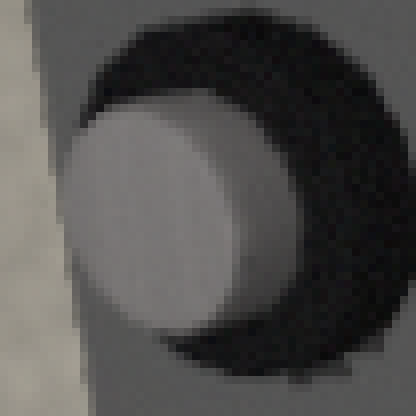

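```bash
python3 - <<'E'
from h import *
nrm=np.array([-np.sin(.4)*.9878,np.sin(.4)*.1555,np.cos(.4)])
for n,(u,v) in {"wrist11":(156+150/8-.5,152+220/8-.5)}.items():
    z=np.load(n+".npz");K,Rw,o=z["K"],z["Rw"],z["o"];P=cloud(z["d"],K,Rw,o)
    vv,uu=np.indices(P.shape[:2]); m=np.hypot((uu-u)/8,(vv-v)/11)<1; t=P[m]; print(t.mean(0),np.median(t,0),np.linalg.svd(t-t.mean(0))[2][2],len(t)); print(np.percentile((t-t.mean(0))@nrm,[5,95]))
z=np.load("wrist16.npz");K,Rw,o=z["K"],z["Rw"],z["o"];P=cloud(z["d"],K,Rw,o);p=z["p"]
for h in (.058,.06,.062): print(h,ray(K,Rw,o,179.4,68.9,h))
z=np.load("top0.npz");K,Rw,o=z["K"],z["Rw"],z["o"]
for h in (.058,.06,.062): print("top",h,ray(K,Rw,o,210+564/4-.4,130+362/4-.4,h))
E
```

```text
[ 0.42242752 -0.07193973  0.06495246] [ 0.4204884  -0.07226257  0.06092601] [-0.86851426  0.28946547  0.40235894] 272
[-0.00391176 -0.00210369]
0.058 [ 0.41943146 -0.07221021  0.058     ]
0.06 [ 0.42021636 -0.07254201  0.06      ]
0.062 [ 0.42100125 -0.07287381  0.062     ]
top 0.058 [ 0.42079167 -0.07557952  0.058     ]
top 0.06 [ 0.42070243 -0.07545352  0.06      ]
top 0.062 [ 0.42061318 -0.07532753  0.062     ]
```

View pics/b_wrist16.png

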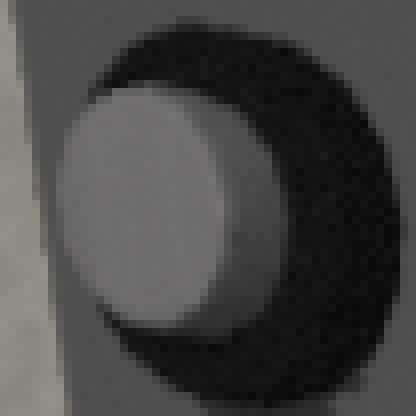

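```bash
python3 -m crank '[[[-0.44,0.43,0,-0.14,-0.9,0,0],[-0.44,0.43,0,-0.14,-0.9,0,0],[-0.44,0.43,-0.1,-0.14,-0.9,0,0],[-0.44,0.44,-0.2,-0.14,-0.9,0,0],[-0.44,0.44,-0.3,-0.15,-0.93,0,0],[0,0,0,0,0,0,0],[0,0,0,0,0,0,0],[0,0,0,0,0,0,0]]]' 20
python3 - <<'E'
from h import *
nrm=np.array([-np.sin(.4)*.9878,np.sin(.4)*.1555,np.cos(.4)]); B=np.array([.4195,-.073,.060])
ob=manip.get_obs(); print(ob["position"],R.from_quat(ob["ee_rot"]).as_matrix()[:,2],-nrm,ob["grip_width"],ob["joint_pos"].round(2))
print("to hover 30mm",(B+.03*nrm-ob["position"])/.06)
p,d,K,Rw,o=cam("wrist"); cv2.imwrite("pics/wrist17.png",p); np.savez("wrist17.npz",p=p,d=d,K=K,Rw=Rw,o=o)
E
```

```text
clock: 27.2
position: [0.4014, -0.0688, 0.2003]
ee_rot: [0.977, -0.077, 0.199, 0.016]
ft_force: [0.1, -0.9, -0.4]
grip_width: -0.001
[ 0.40137362 -0.06875472  0.20026888] [ 0.3872722  -0.06150392 -0.91991169] [ 0.38466744 -0.06055455 -0.92106099] -0.0009811457721309654 [ 0.81 -0.5  -0.59  2.3  -0.39  0.88  0.26]
to hover 30mm [ 0.10977256 -0.04047734 -1.87728423]
```

View pics/wrist17.png

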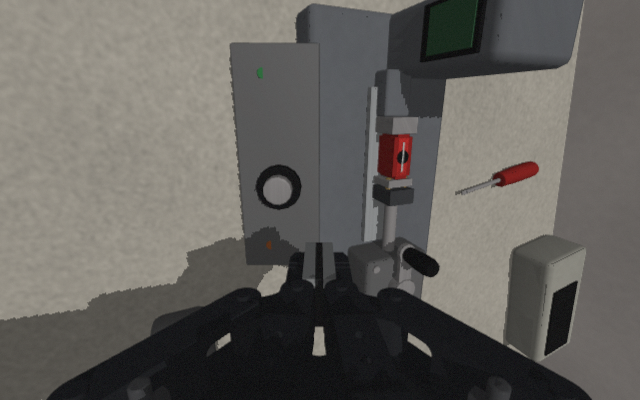

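```bash
python3 - <<'E'
from h import *
ob=manip.get_obs(); print(ob["joint_pos"])
z=np.load("wrist17.npz");K,Rw,o=z["K"],z["Rw"],z["o"];P=cloud(z["d"],K,Rw,o);p=z["p"]
sl=np.s_[160:215,250:308]; m=(p[sl].mean(2)>75).astype(np.uint8); m[:8]=0
k,lab,st,ce=cv2.connectedComponentsWithStats(m)
for i in range(1,k):
    if 200<st[i,4]<1500: t=P[sl][lab==i]; print(st[i],ce[i]+[250,160],t.mean(0),np.linalg.svd(t-t.mean(0))[2][2])
E
```

```text
[ 0.81451402 -0.49950372 -0.59385385  2.30198159 -0.38813453  0.88353246
  0.25689032]
[   0    8   58   47 1108] [279.07310469 195.9368231 ] [ 0.42506848 -0.08540135  0.04039871] [-0.44874763 -0.27878629  0.84906052]
[ 13  16  29  29 651] [277.16589862 189.84331797] [ 0.41995661 -0.07201507  0.06058264] [-0.26113827 -0.89184172  0.36935776]
```

```bash
python3 -m crank '[[[0,0,0,0.15,0.98,0,0],[0,0,0,0.15,0.98,0,0],[0,0,-0.4,0,0,0,0],[0,0,-0.4,0,0,0,0],[0,0,-0.3,0,0,0,0],[0,0,0,0,0,0,0],[0,0,0,0,0,0,0]]]'
python3 - <<'E'
from h import *
ob=manip.get_obs(); print(ob["position"],R.from_quat(ob["ee_rot"]).as_matrix()[:,2],ob["joint_pos"].round(4))
E
```

```text
clock: 28.12
position: [0.401, -0.0689, 0.1338]
ee_rot: [0.99, -0.078, 0.114, 0.009]
ft_force: [0.7, 0.3, 1.1]
grip_width: 0.0
[ 0.40097194 -0.06888248  0.1338365 ] [ 0.22400179 -0.03595219 -0.97392538] [ 0.8955 -0.2684 -0.7472  2.2602 -0.2356  0.8618  0.1218]
```

```bash
python3 -m crank '[[[0.07,-0.03,-0.3,0,0,0,0],[0,0,-0.4,0,0,0,0],[0,0,-0.25,0,0,0,0],[0,0,0,0,0,0,0],[0,0,0,0,0,0,0]]]'
python3 - <<'E'
from h import *
ob=manip.get_obs(); print(ob["position"],R.from_quat(ob["ee_rot"]).as_matrix()[:,2],ob["joint_pos"].round(4))
p,d,K,Rw,o=cam("wrist"); cv2.imwrite("pics/wrist18.png",p)
p,*_=cam("scene"); cv2.imwrite("pics/scene18.png",cv2.resize(p[120:270,210:390],None,fx=4,fy=4,interpolation=cv2.INTER_CUBIC))
E
```

```text
clock: 28.75
position: [0.4051, -0.0706, 0.0768]
ee_rot: [0.99, -0.078, 0.114, 0.009]
ft_force: [0.2, 0.3, -0.2]
grip_width: 0.001
[ 0.40513671 -0.07064814  0.07678146] [ 0.22385222 -0.03599748 -0.97395809] [ 0.922  -0.1384 -0.8213  2.3125 -0.1344  0.6989  0.0293]
```

View pics/wrist18.png

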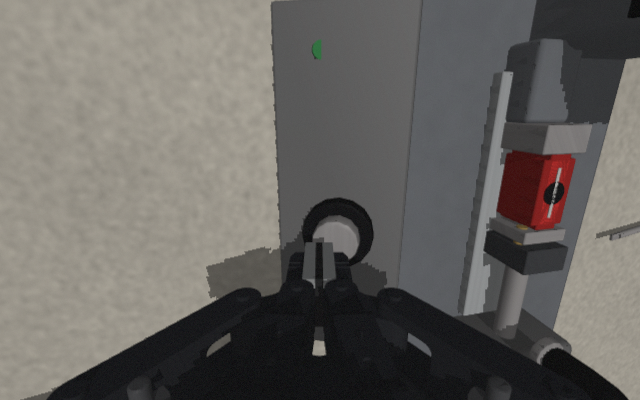

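View pics/scene18.png

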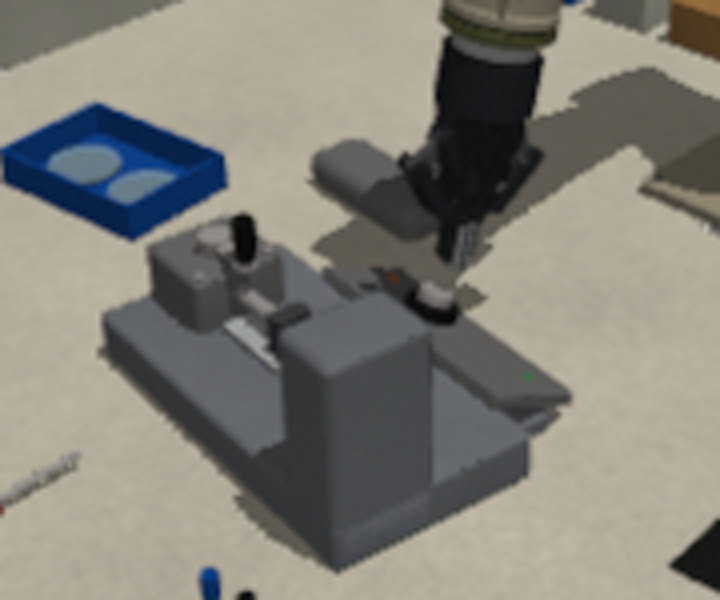

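```bash
python3 -m crank '[[[0.05,-0.007,-0.11,0,0,0,0],[0.04,-0.007,-0.11,0,0,0,0],[0,0,0,0,0,0,0]]]'
python3 -m crank '[[[0.02,-0.003,-0.046,0,0,0,0],[0,0,0,0,0,0,0]]]'
python3 -m crank '[[[0.02,-0.003,-0.046,0,0,0,0],[0,0,0,0,0,0,0]]]'

```

```text
clock: 29.22
position: [0.4094, -0.071, 0.0617]
ee_rot: [0.991, -0.078, 0.112, 0.008]
ft_force: [0.5, -0.1, 0.1]
grip_width: -0.0
clock: 29.48
position: [0.4109, -0.0714, 0.0595]
ee_rot: [0.99, -0.078, 0.113, 0.009]
ft_force: [0.4, -0.7, 0.2]
grip_width: 0.002
clock: 29.72
position: [0.4123, -0.0717, 0.0569]
ee_rot: [0.99, -0.078, 0.113, 0.009]
ft_force: [0.2, 0.5, 2.3]
grip_width: 0.007
```

```bash
python3 -m crank '[[[0.02,-0.003,-0.046,0,0,0,0],[0,0,0,0,0,0,0]]]'
python3 -m crank '[[[0.013,-0.002,-0.03,0,0,0,0],[0,0,0,0,0,0,0]]]'

```

```text
clock: 29.98
position: [0.4134, -0.0718, 0.0541]
ee_rot: [0.99, -0.078, 0.113, 0.009]
ft_force: [-1.1, -0.3, 3.3]
grip_width: -0.003
clock: 30.22
position: [0.4142, -0.072, 0.0524]
ee_rot: [0.99, -0.078, 0.113, 0.009]
ft_force: [-3.1, 0.5, 8.3]
grip_width: -0.002
```

```bash
python3 -m crank '[[[0.013,-0.002,-0.03,0,0,0,0],[0,0,0,0,0,0,0]]]'

```

```text
clock: 30.48
position: [0.415, -0.0721, 0.0515]
ee_rot: [0.991, -0.078, 0.112, 0.009]
ft_force: [-20.1, 3.6, 38.8]
grip_width: -0.004
```

```bash
python3 -m crank '[[[-0.03,0.005,0.07,0,0,0,0],[-0.1,0.015,0.25,0,0,0,0],[-0.2,0.03,0.5,0,0,0,0],[-0.2,0.03,0.5,0,0,0,0],[0,0,0.9,0,0,0,0],[0,-0.3,0.6,0,0,0,0],[0,-0.3,0,0,0,0,0],[0,0,0,0,0,0,0]]]'
python3 - <<'E'
from h import *
print(manip.get_obs()["joint_pos"].round(3))
for n in ["wrist","scene","top"]:
    p,d,K,Rw,o=cam(n); cv2.imwrite(f"pics/{n}20.png",p); np.savez(f"{n}20.npz",p=p,d=d,K=K,Rw=Rw,o=o)
E
```

```text
clock: 31.48
position: [0.3825, -0.1041, 0.2187]
ee_rot: [0.99, -0.079, 0.112, 0.009]
ft_force: [0.4, -0.0, 0.1]
grip_width: 0.0
[ 0.928 -0.384 -0.604  2.158 -0.287  1.093  0.281]
```

View pics/wrist20.png

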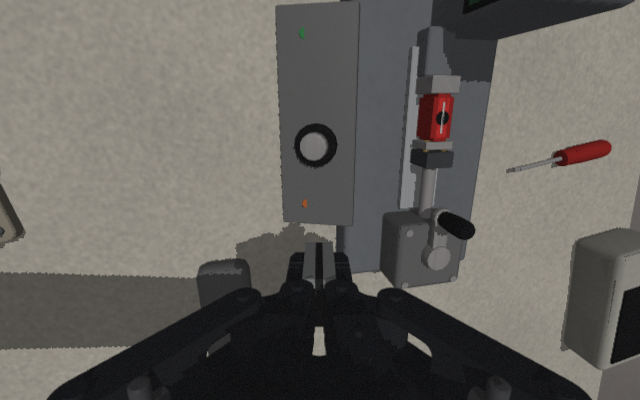

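View pics/scene20.png

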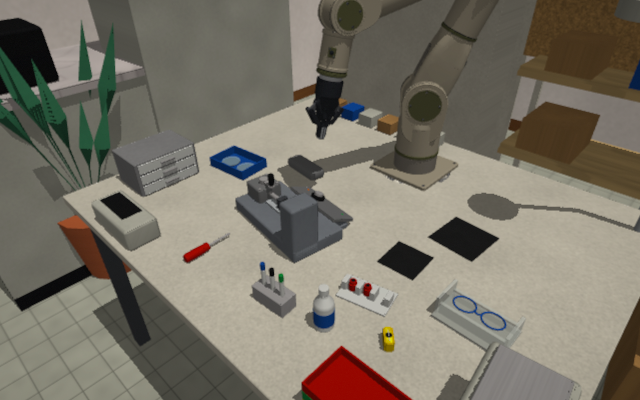

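View pics/top20.png

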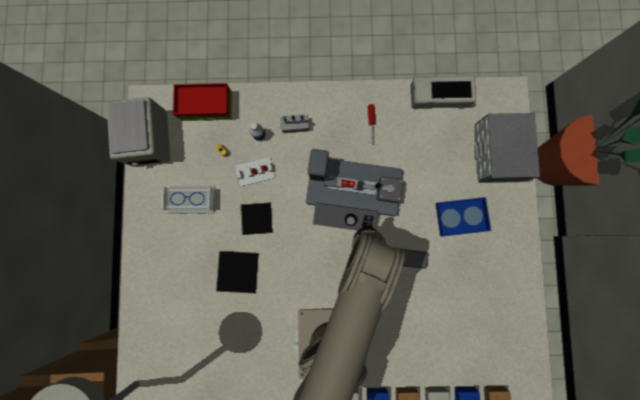

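```bash
python3 - <<'E'
from h import *
z=np.load("wrist20.npz");K,Rw,o=z["K"],z["Rw"],z["o"];P=cloud(z["d"],K,Rw,o);p=z["p"]
print("button",P[142:149,309:318].reshape(-1,3).mean(0))
u=np.array([.1555,.9878]);O=np.array([.546,-.0729])
for v in range(84,166,3): print(v,P[v,434].round(4),((P[v,434][:2]-O)@u).round(4))
cv2.imwrite("pics/w20z.png",cv2.resize(p[40:290,370:490],None,fx=3,fy=2.4,interpolation=cv2.INTER_CUBIC)); cv2.imwrite("pics/w20y.png",cv2.resize(p[60:190,390:490],None,fx=4.5,fy=4.5,interpolation=cv2.INTER_CUBIC))
E
```

```text
button [ 0.41925449 -0.07061724  0.06545964]
84 [ 0.5397 -0.0338  0.0814] 0.0377
87 [ 0.5399 -0.0365  0.0809] 0.035
90 [ 0.54   -0.0392  0.0805] 0.0324
93 [ 0.545  -0.0424  0.0724] 0.03
96 [ 0.5419 -0.0448  0.0771] 0.0271
99 [ 0.3641 -0.0243  0.3584] 0.0197
102 [ 0.541  -0.0503  0.0782] 0.0216
105 [ 0.5409 -0.0531  0.0782] 0.0188
108 [ 0.5406 -0.0558  0.0786] 0.016
111 [ 0.5411 -0.0588  0.0776] 0.0132
114 [ 0.5404 -0.0615  0.0785] 0.0104
117 [ 0.5403 -0.0643  0.0786] 0.0076
120 [ 0.5405 -0.0673  0.078 ] 0.0047
123 [ 0.539  -0.0698  0.0803] 0.002
126 [ 0.5399 -0.073   0.0786] -0.001
129 [ 0.5406 -0.0761  0.0774] -0.004
132 [ 0.5406 -0.0791  0.0772] -0.007
135 [ 0.5404 -0.0821  0.0773] -0.0099
138 [ 0.5402 -0.085   0.0774] -0.0129
141 [ 0.5388 -0.0876  0.0795] -0.0156
144 [ 0.5379 -0.0903  0.0807] -0.0184
147 [ 0.5372 -0.0931  0.0816] -0.0213
150 [ 0.5437 -0.0988  0.0711] -0.026
153 [ 0.5351 -0.0983  0.0846] -0.0268
156 [ 0.5352 -0.1015  0.0842] -0.0299
159 [ 0.5345 -0.1042  0.0852] -0.0327
162 [ 0.535  -0.1075  0.0843] -0.0359
165 [ 0.5347 -0.1105  0.0846] -0.0389
```

View pics/w20y.png

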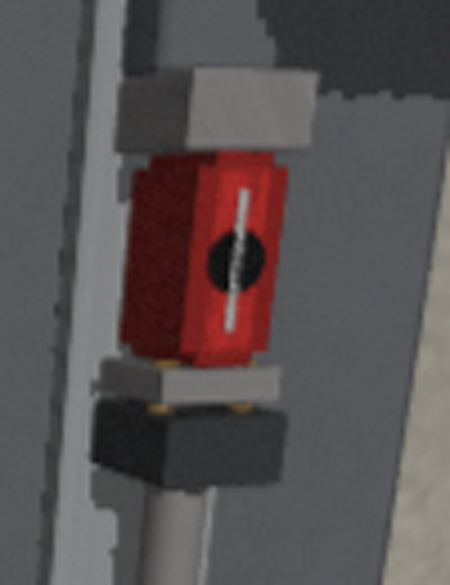

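```bash
python3 - <<'E'
from h import *
z=np.load("wrist16.npz");K,Rw,o=z["K"],z["Rw"],z["o"];p=z["p"]
def bl(m):
    k,l,s,c=cv2.connectedComponentsWithStats(m.astype(np.uint8)); i=1+np.argmax(s[1:,4]); return c[i],s[i]
m=np.zeros(p.shape[:2],bool); m[138:168,295:326]=p[138:168,295:326].mean(2)<30
c,s=bl(m);print(c,s)
m=np.zeros(p.shape[:2],bool); m[180:215,292:330]=p[180:215,292:330].mean(2)>85
g,s2=bl(m);print(g,s2)
k=ray(K,Rw,o,*c,.125);h=ray(K,Rw,o,*g,.102);h0=np.array([.526,-.2058,0])
for kk in (k,ray(K,Rw,o,c[0],c[1]+2,.137)): print(kk,h,np.degrees(np.arctan2(kk[1]-h0[1],kk[0]-h0[0])),np.degrees(np.arctan2(kk[1]-h[1],kk[0]-h[0])))
E
```

```text
[309.63182898 153.45368171] [298 142  23  24 421]
[310.4915493 195.7971831] [297 180  28  32 710]
[ 0.53243615 -0.16241536  0.125     ] [ 0.52540556 -0.2048462   0.102     ] 81.56165998120214 80.5918309120673
[ 0.53278087 -0.16221087  0.137     ] [ 0.52540556 -0.2048462   0.102     ] 81.15775597143984 80.1857667707796
```

The crank measures at 81°, which is where the stop was felt. The robot is clear of everything, so I'm handing in.

```bash
python3 -c "
from workcell import manip
print(manip.hand_in(), manip.get_obs()['clock'])"
```

```text
the job is handed in; nothing more can be done
the job is handed in; nothing more can be done
```

I did every step in the order asked and handed the job in at about 31.6 s of the 72 s allowed.

1. **Mat:** I took the long block out of the rack by its ends, set it on the 110 mm mat and let go.
2. **Blocker bed:** I took it again by its long sides and stood it on the bed between the jaws, with about 5.7 mm to the fixed jaw. Then I let go.
3. **Crank:** I turned it clockwise just over one turn, until the force rose to about 20 N sideways at the stop.
4. **Button:** I pressed it until it bottomed after about 6 mm, then backed off so it could come back.

**Last checks:**
- The pictures show the block upright and held between the fixed jaw and the sprung plate. The plate is visibly pushed back, but I did not measure by how far.
- The crank stayed at about 81°, where it met the stop.
- The button looks fully out again, although its height read about 65 mm against 61 mm before. That reading is scattered.
- The other objects look unmoved, by eye only, and the robot was touching nothing.

**Possible problem:** the wrist force briefly reached about 44 N as the button bottomed out. That was through the closed fingertips, so it should not count against the 40 N limit on the arm and gripper body.

The tool was tilted 13° for the press rather than the panel's 23°, because at 23° one arm joint was right at its range limit (-0.4995 of -0.5 rad).

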